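# Turn the under-sink stock front to back

### The arm

A 6-joint arm with a two-finger parallel gripper is mounted at the origin on the work surface. World frame = base frame: x ahead of the robot, y to its left, z up, the work surface at z = 0. Lengths are in m, angles in rad, forces in N, time in s.
With the tool pointing down it reaches from about 0.25 to 0.725 m from the base axis. Payload 4 kg.
Tool frame: the origin (TCP) lies midway between the tips of the shut fingers; the grasp point (between the pads) lies 19 mm behind it; z points along the fingers, y is the line along which they close (so a half turn about z gives the same grasp; the last joint's range is limited). The gripper opens to 85 mm and grips with 20 to 120 N. Pads are 22 mm wide; open, the fingers measure 114 mm over their backs; the gripper's body (76 mm by 85 mm) begins 54 mm behind the grasp point. The pads swing forward as they close: fully open they stand 13 mm farther back than shut.
Start: joints at [1.295, 0.241, 0.005, 1.335, 0, 1.571], TCP at [0.136, 0.481, 0.202] pointing down, gripper open.
Joint ranges: [-2.72, 2.72], [-1.05, 1.87], [-1.09, 1.28], [-1.99, 2.15], [-1.42, 1.44], [-3.14, 3.14]. Speed limits (rad/s): [2.79, 2.79, 3.14, 3.14, 3.14, 3.14].

### API

Orientations are given as a unit quaternion [x, y, z, w].
In Python, from workcell import bot, camera, job_done gives the robot as it stands.
- The arm moves only by the tool carry_out, never from a script. Its argument "plan" is a list of rows, each an object of numbers: "dx", "dy", "dz": the shift along the tool's x, y, z in mm; "twist": the turn about the tool's z in degrees; "fingers": the closure, from -1 (fully open) to 1 (shut). In form: [{"dx": .., "dy": .., "dz": .., "twist": .., "fingers": ..}, ...]. A call has exactly 5 rows; each row is the pose to reach, as a shift and turn from the pose commanded when the call began, along the tool's axes at that moment; what a row does not reach only later rows make up. A row lasts 1/12 s, in which the tool goes at most 41.7 mm and 7.16 degrees, less where a joint would pass 70% of its speed; a pose out of reach is approached as far as the arm can. A call with a gripper value outside its range is refused whole. The fingers move at their own pace and stop on an object; the grip force is fixed at half the most. Time passes only in rows, so rows that repeat a pose let the fingers close, or fill a call up. It gives the time, the measured TCP pose, the force, the opening and the grip force at its end, in the units of the state.
- bot.get_obs(): the state, without advancing time (a new reading comes with each control period).
- camera(name): name is "scene" or "side" or "wrist"; returns a dict with "image" (384x512x3 uint8, red, green, blue), "intrinsics" (3x3 intrinsics, pixels), "eye" and "attitude" of the camera in the world. Camera axes: x right, y down, z forward; pixel columns grow to the right and rows downward; lengths in m; the calibration is good to about 2 mm. A picture is of the moment at which its call begins. There is no depth.
- job_done(): hands the job in; it is judged then, once.
The state is a dict: "clock": time; "joint_pos": joint angles; "joint_vel": joint speeds; "tau": joint torques, N m; "eef_pos": TCP position; "tool_rot": TCP orientation; "ft_force": force on the tool from outside, world axes, zero at the start; "ft_torque": the same for the moment, N m; "grip_width": finger opening in m; "grasp_force": force on a finger pad.
Only numpy, scipy, OpenCV 4.12 (cv2) and the standard library are available. Lean on these libraries where they do the work, as an engineer would, in place of code of your own. Each camera call takes 0.05 s, during which the arm holds its last target. There are 200 camera calls.

### The job

Move the bottle, jar, tin and carton from the black drip tray into the clear organiser box, one upright in each compartment and in reverse order: the one standing nearest the robot in the tray goes into the compartment farthest from the robot, and so on until the farthest has become the nearest. Set each one down on the compartment floor rather than dropping it, tip none over, and leave the spanner between the racks where it is.

Things in the scene. Friction and masses are not known exactly. Their poses are not given: they have to be found in the camera images.
- bottle: White plastic bottle with a grey screw cap, 124 mm high: round body 46 mm across and straight up to 82 mm, then a cone to a cap 26 mm across. Loose, 0.13 to 0.25 kg. Origin: centre of its underside; z is up along its axis.
- jar: Squat glass jar holding brass parts, with a flat steel lid, 88 mm high, 54 mm across all the way up. Loose, 0.15 to 0.31 kg. Origin: centre of its underside; z is up along its axis.
- tin: Bare aluminium tin with a dark rim, 48 mm across and straight up to 106 mm, with a dark disc 32 mm across and 6 mm high on top (112 mm in all). Loose, 0.14 to 0.28 kg. Origin: centre of its underside; z is up along its axis.
- carton: Closed square cardboard carton with white paper tape, 46 x 46 mm and 100 mm high, rigid. Loose, 0.09 to 0.18 kg. Origin: centre of its underside; x and y square to its sides, z up.
- coaster_bottle: Cork coaster, 66 mm across, 5 mm thick, on which the bottle stands at the start, underside 9 mm above the liner (z = 0). Four alike, fixed in a row 75 mm apart along their common x in a black drip tray (330 x 96 mm, rim 14 mm high) on the left or right of the robot. x points away from the robot (within 13 degrees of world x): least x is nearest. Origin: centre of underside, 4 mm above the liner.
- coaster_jar: Cork coaster, 66 mm across, 5 mm thick, on which the jar stands at the start, underside 9 mm above the liner (z = 0). Four alike, fixed in a row 75 mm apart along their common x in a black drip tray (330 x 96 mm, rim 14 mm high) on the left or right of the robot. x points away from the robot (within 13 degrees of world x): least x is nearest. Origin: centre of underside, 4 mm above the liner.
- coaster_tin: Cork coaster, 66 mm across, 5 mm thick, on which the tin stands at the start, underside 9 mm above the liner (z = 0). Four alike, fixed in a row 75 mm apart along their common x in a black drip tray (330 x 96 mm, rim 14 mm high) on the left or right of the robot. x points away from the robot (within 13 degrees of world x): least x is nearest. Origin: centre of underside, 4 mm above the liner.
- coaster_carton: Cork coaster, 66 mm across, 5 mm thick, on which the carton stands at the start, underside 9 mm above the liner (z = 0). Four alike, fixed in a row 75 mm apart along their common x in a black drip tray (330 x 96 mm, rim 14 mm high) on the left or right of the robot. x points away from the robot (within 13 degrees of world x): least x is nearest. Origin: centre of underside, 4 mm above the liner.
- organiser: New rack, on the other side from the tray: clear acrylic box, white rims, dark pads, 304 (its x) x 84 x 35 mm high, walls and floor 4 mm thick, fixed, empty. Four compartments in a row, each 71 (x) x 76 mm inside, centred at x = -112.5, -37.5, 37.5, 112.5 mm, y = 0. Origin: centre of underside, on the liner; x points away from the robot (within 13 degrees of world x), so the -x end is near.
- spanner: Bystander: loose steel spanner, 190 mm long, lying flat on the liner between the two racks, pointing away from the robot. Leave it alone.
Mind the look-alikes: they are no part of the job. Leave any purple or red look-alike of the bottle alone.

How it is judged:
At the end, for the whole second after the job is handed in: All four released, at rest, upright (0.1 rad) on the organiser's floor (within 6 mm), each within 15 mm along and 18 mm across of its compartment's centre, in reverse of the tray's order (coasters): from the robot's end, first to fourth, second to third, third to second, fourth to first (((x of each of coaster_jar, coaster_tin, coaster_carton in the frame of coaster_bottle above 0.03 m and x of bottle in the frame of organiser between 0.0975 and 0.1275 m) or (x of each of coaster_jar, coaster_tin, coaster_carton in the frame of coaster_bottle above -0.11 m and x of any of coaster_jar, coaster_tin, coaster_carton in the frame of coaster_bottle below -0.03 m and x of bottle in the frame of organiser between 0.0225 and 0.0525 m) or (x of each of coaster_jar, coaster_tin, coaster_carton in the frame of coaster_bottle below 0.11 m and x of any of coaster_jar, coaster_tin, coaster_carton in the frame of coaster_bottle above 0.03 m and x of bottle in the frame of organiser between -0.0525 and -0.0225 m) or (x of each of coaster_jar, coaster_tin, coaster_carton in the frame of coaster_bottle below -0.03 m and x of bottle in the frame of organiser between -0.1275 and -0.0975 m)) and y of bottle in the frame of organiser between -0.018 and 0.018 m and z of bottle in the frame of organiser between -0.004 and 0.01 m and angle between each of bottle, jar, tin, carton's own z axis and vertical below 0.1 rad and linear speed of each of bottle, jar, tin, carton below 0.02 m/s and angular speed of each of bottle, jar, tin, carton below 0.2 rad/s and ((x of each of coaster_bottle, coaster_tin, coaster_carton in the frame of coaster_jar above 0.03 m and x of jar in the frame of organiser between 0.0975 and 0.1275 m) or (x of each of coaster_bottle, coaster_tin, coaster_carton in the frame of coaster_jar above -0.11 m and x of any of coaster_bottle, coaster_tin, coaster_carton in the frame of coaster_jar below -0.03 m and x of jar in the frame of organiser between 0.0225 and 0.0525 m) or (x of each of coaster_bottle, coaster_tin, coaster_carton in the frame of coaster_jar below 0.11 m and x of any of coaster_bottle, coaster_tin, coaster_carton in the frame of coaster_jar above 0.03 m and x of jar in the frame of organiser between -0.0525 and -0.0225 m) or (x of each of coaster_bottle, coaster_tin, coaster_carton in the frame of coaster_jar below -0.03 m and x of jar in the frame of organiser between -0.1275 and -0.0975 m)) and y of jar in the frame of organiser between -0.018 and 0.018 m and z of jar in the frame of organiser between -0.004 and 0.01 m and ((x of each of coaster_bottle, coaster_jar, coaster_carton in the frame of coaster_tin above 0.03 m and x of tin in the frame of organiser between 0.0975 and 0.1275 m) or (x of each of coaster_bottle, coaster_jar, coaster_carton in the frame of coaster_tin above -0.11 m and x of any of coaster_bottle, coaster_jar, coaster_carton in the frame of coaster_tin below -0.03 m and x of tin in the frame of organiser between 0.0225 and 0.0525 m) or (x of each of coaster_bottle, coaster_jar, coaster_carton in the frame of coaster_tin below 0.11 m and x of any of coaster_bottle, coaster_jar, coaster_carton in the frame of coaster_tin above 0.03 m and x of tin in the frame of organiser between -0.0525 and -0.0225 m) or (x of each of coaster_bottle, coaster_jar, coaster_carton in the frame of coaster_tin below -0.03 m and x of tin in the frame of organiser between -0.1275 and -0.0975 m)) and y of tin in the frame of organiser between -0.018 and 0.018 m and z of tin in the frame of organiser between -0.004 and 0.01 m and ((x of each of coaster_bottle, coaster_jar, coaster_tin in the frame of coaster_carton above 0.03 m and x of carton in the frame of organiser between 0.0975 and 0.1275 m) or (x of each of coaster_bottle, coaster_jar, coaster_tin in the frame of coaster_carton above -0.11 m and x of any of coaster_bottle, coaster_jar, coaster_tin in the frame of coaster_carton below -0.03 m and x of carton in the frame of organiser between 0.0225 and 0.0525 m) or (x of each of coaster_bottle, coaster_jar, coaster_tin in the frame of coaster_carton below 0.11 m and x of any of coaster_bottle, coaster_jar, coaster_tin in the frame of coaster_carton above 0.03 m and x of carton in the frame of organiser between -0.0525 and -0.0225 m) or (x of each of coaster_bottle, coaster_jar, coaster_tin in the frame of coaster_carton below -0.03 m and x of carton in the frame of organiser between -0.1275 and -0.0975 m)) and y of carton in the frame of organiser between -0.018 and 0.018 m and z of carton in the frame of organiser between -0.004 and 0.01 m); the robot touches nothing.
It fails at once if one of the four things is dropped: in free air with nothing touching it, its underside more than 26 mm above the organiser's floor ((z of bottle in the frame of organiser above 0.03 m and contact force between bottle and anything else below 0.001 N) or (z of jar in the frame of organiser above 0.03 m and contact force between jar and anything else below 0.001 N) or (z of tin in the frame of organiser above 0.03 m and contact force between tin and anything else below 0.001 N) or (z of carton in the frame of organiser above 0.03 m and contact force between carton and anything else below 0.001 N)).
It fails at once if one of the four things is tipped by more than 0.6 rad (angle between any of bottle, jar, tin, carton's own z axis and vertical above 0.6 rad).
It fails at once if the spanner is shifted by more than 25 mm (distance of spanner from where it was at the start of the episode above 0.025 m).
It also fails if it takes over 112 s, if anything falls off the work surface, if the arm or the gripper's body presses on something with over 40 N, if the wrist force passes 120 N, or if a joint passes its speed limit or range.

## Working session

There is one attempt and no reset: what is moved stays moved. The work goes in short steps, Python scripts to look and compute and a tool call to move; the robot and the scene stay as the last step left them, time stands still between calls to the robot, and variables do not carry over. Pictures are saved under pics/ and viewed, at most 14 in all, crops included, and the job is handed in when it is done.

Besides the shell and the picture viewer there is one more tool, called after "Emit:" by a JSON object that holds its "method" and its "body", one argument or row to a line. carry_out: Moves the arm, as the interface text tells. Its arguments: {"type":"object","properties":{"plan":{"type":"array","items":{"type":"object","properties":{"dx":{"type":"number"},"dy":{"type":"number"},"dz":{"type":"number"},"twist":{"type":"number"},"fingers":{"type":"number"}}}}},"required":["plan"]}

```bash
mkdir -p pics; ls; python3 - <<'E'
from workcell import bot,camera
import cv2,numpy as np
o=bot.get_obs()
for k in o: print(k,np.round(o[k],3))
for n in ["scene","side","wrist"]:
    c=camera(n); cv2.imwrite(f"pics/{n}0.png",c["image"][:,:,::-1]); print(n,np.round(c["intrinsics"],1).tolist(),np.round(c["eye"],4),np.round(c["attitude"],4))
a=[cv2.imread(f"pics/{n}0.png") for n in ("scene","side")]
E
```

```text
pics
clock 0.0
joint_pos [1.295 0.241 0.004 1.335 0.    1.571]
joint_vel [ 0.     0.001  0.001  0.     0.    -0.001]
tau [-1.0000e-03 -3.7232e+01  2.5241e+01  1.7000e-02 -0.0000e+00 -0.0000e+00]
eef_pos [0.136 0.48  0.201]
tool_rot [ 0.137  0.991 -0.001 -0.   ]
ft_force [-0.119  0.465 -0.162]
ft_torque [-0.002  0.043  0.005]
grasp_force 0.0
grip_width 0.085
scene [[385.4, 0.0, 252.2], [0.0, 385.4, 190.4], [0.0, 0.0, 1.0]] [ 0.8299 -0.5301  0.4903] [ 0.849   0.2766 -0.1304 -0.431 ]
side [[398.8, 0.0, 259.2], [0.0, 398.8, 190.2], [0.0, 0.0, 1.0]] [0.2926 0.6117 0.7375] [-0.1367  0.9198 -0.3649  0.0458]
wrist [[313.9, 0.0, 256.8], [0.0, 313.9, 193.8], [0.0, 0.0, 1.0]] [0.0592 0.5024 0.3726] [0.7878 0.5956 0.0938 0.1259]
```

View pics/scene0.png

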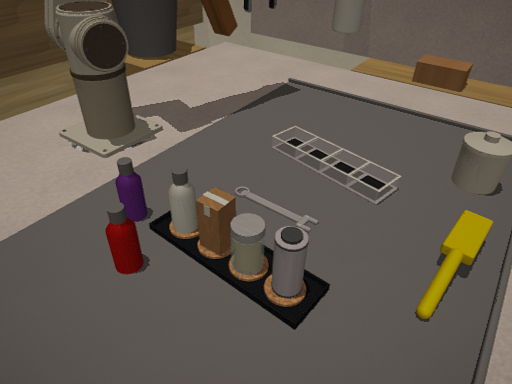

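View pics/side0.png

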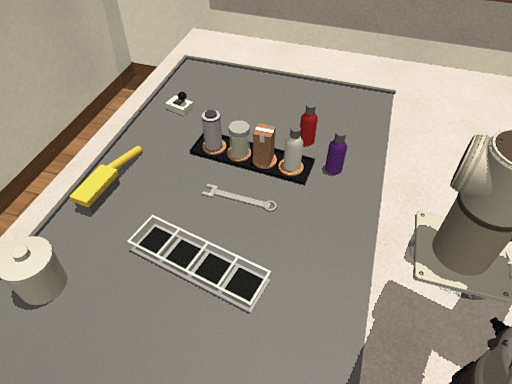

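View pics/wrist0.png

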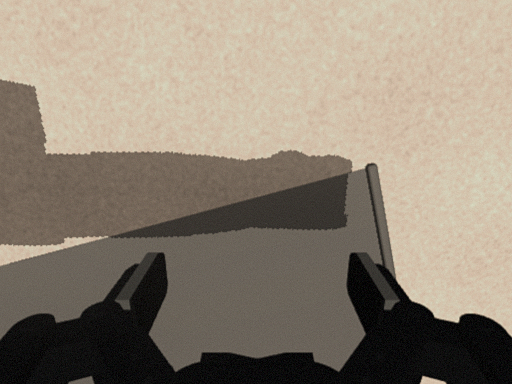

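The tray is on the right. From near to far it holds the bottle, carton, jar and tin. Three bottle shapes stand near it in the scene view: red at (124,240), purple at (132,192) and white at (183,205). The white one with the grey cap, standing on a coaster in the tray, fits the description. I'll confirm that in enlarged crops and read features from them.

```bash
python3 - <<'E'
import cv2
for n,(x,y,w,h) in {"scene":(95,150,250,160),"side":(185,95,170,95)}.items():
    s=3.2 if n=="scene" else 4.6
    c=cv2.resize(cv2.imread(f"pics/{n}0.png")[y:y+h,x:x+w],None,fx=s,fy=s,interpolation=cv2.INTER_NEAREST)
    for i in range(0,w,20): cv2.putText(c,str(x+i),(int(i*s),10),0,.35,(0,255,255)); 
    for j in range(0,h,20): cv2.putText(c,str(y+j),(0,int(j*s)+10),0,.35,(0,255,255))
    cv2.imwrite(f"pics/{n}crop.png",c)
E
```

```text
(no output)
```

View pics/scenecrop.png

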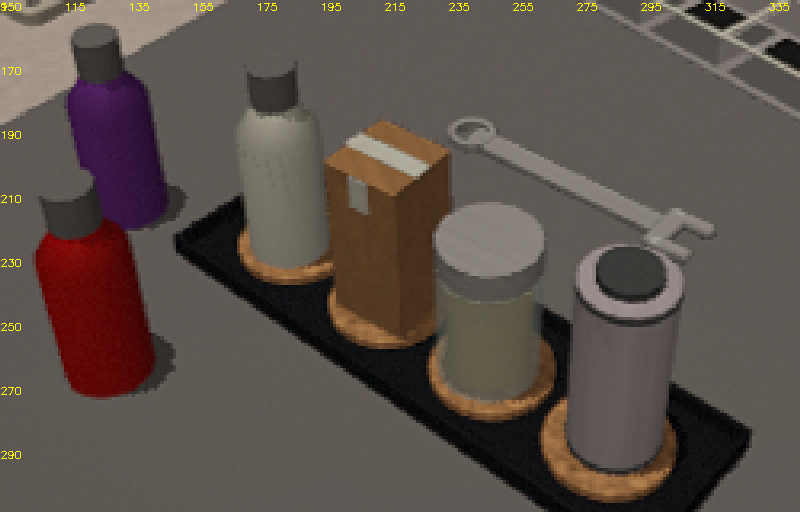

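View pics/sidecrop.png

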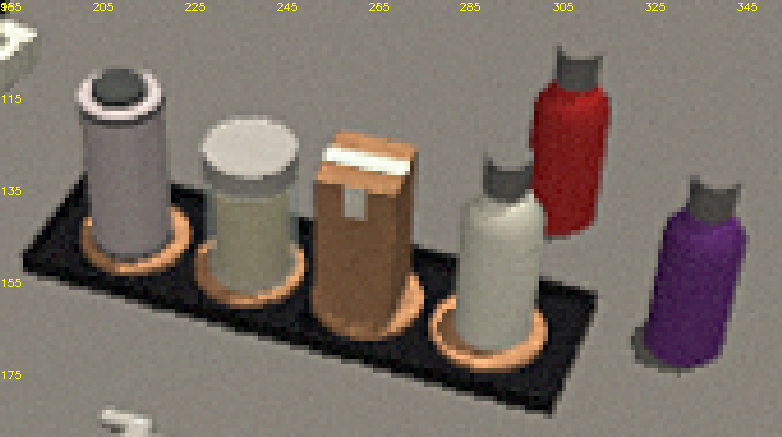

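The crops confirm it: the white bottle with the grey cap stands on its cork in the tray, and the purple and red ones stand outside. Next I'll triangulate the tops, which I read from the crops, and the organiser pads, which I find by mask.

```bash
cat > h.py <<'E'
import numpy as np,cv2
from scipy.spatial.transform import Rotation as R
K={"scene":(385.4,252.2,190.4),"side":(398.8,259.2,190.2)}
def cams():
    from workcell import camera
    return {n:camera(n) for n in("scene","side")}
def ray(c,p):
    k=c["intrinsics"]; d=np.array([(p[0]-k[0,2])/k[0,0],(p[1]-k[1,2])/k[1,1],1.])
    return np.array(c["eye"]),R.from_quat(c["attitude"]).apply(d)
def plane(c,p,z):
    e,d=ray(c,p); return e+d*(z-e[2])/d[2]
def tri(c1,p1,c2,p2):
    (a,u),(b,v)=ray(c1,p1),ray(c2,p2)
    t=np.linalg.lstsq(np.c_[u,-v],b-a,rcond=None)[0]
    P,Q=a+u*t[0],b+v*t[1]; return (P+Q)/2,np.linalg.norm(P-Q)
def blobs(m,amin):
    n,_,s,c=cv2.connectedComponentsWithStats(m.astype(np.uint8)); return [(c[i],s[i,4]) for i in range(1,n) if s[i,4]>=amin]
E
python3 - <<'E'
from h import *
C=cams(); np.set_printoptions(precision=4,suppress=True)
tops={"bottle":((180.3,170),(295.9,128)),"carton":((216.3,199.4),(264.6,130.7)),"jar":((248.1,225),(239.3,127.4)),"tin":((292.5,234.4),(211.1,113.7)),"purple":((125.3,161.6),(340.5,134.5)),"red":((116.5,206.5),(311,106))}
for n,(a,b) in tops.items(): print(n,*tri(C["scene"],a,C["side"],b))
for n,(x0,y0,x1,y1) in {"side":(125,215,275,310),"scene":(265,125,400,200)}.items():
    im=C[n]["image"][y0:y1,x0:x1].max(2)
    for c,s in blobs(im<35,15): print(n,c+[x0,y0],s,plane(C[n],c+[x0,y0],.006))
# carton yaw from top corners
f=lambda p:(95+p[0]/3.2,150+p[1]/3.2)
g=lambda p:(185+p[0]/4.6,95+p[1]/4.6)
for n,q,h in(("scene",[(326,160),(386,121),(450,155),(390,195)],f),("side",[(338,133),(415,145),(395,195),(315,182)],g)):
    print(n,[plane(C[n],h(p),.109)[:2] for p in q])
for p in [(180,236),(745,435)]: print("tray",plane(C["scene"],f(p),.014))
for p in [(25,260),(550,408),(597,292)]: print("tray",plane(C["side"],g(p),.014))
E
```

```text
bottle [ 0.4206 -0.1587  0.1324] 0.004645641654335955
carton [ 0.4987 -0.1588  0.1059] 0.003056164862075324
jar [ 0.569  -0.1673  0.0936] 0.0028613071474428184
tin [ 0.6466 -0.1691  0.1184] 0.004203803307554355
purple [ 0.3117 -0.1847  0.1198] 0.0011919616019489712
red [ 0.4044 -0.2775  0.1218] 0.001031083000696707
side [154.8361 239.3811] 244 [0.6574 0.166  0.006 ]
side [183.2992 253.4773] 264 [0.5812 0.1819 0.006 ]
side [212.6295 267.9115] 305 [0.507  0.1973 0.006 ]
side [244.1683 283.4476] 315 [0.4316 0.2129 0.006 ]
side [238.8 287.2] 15 [0.4394 0.2243 0.006 ]
scene [294.6415 141.8679] 53 [0.4207 0.2422 0.006 ]
scene [318.     153.7532] 77 [0.4963 0.2259 0.006 ]
scene [344. 167.] 105 [0.5726 0.2094 0.006 ]
scene [372.6525 181.617 ] 141 [0.6486 0.193  0.006 ]
scene [array([ 0.4792, -0.1814]), array([ 0.4818, -0.1379]), array([ 0.5263, -0.1409]), array([ 0.5224, -0.1834])]
side [array([ 0.5191, -0.1781]), array([ 0.4755, -0.1807]), array([ 0.4745, -0.1357]), array([ 0.5186, -0.1332])]
tray [ 0.3727 -0.1981  0.014 ]
tray [ 0.7024 -0.1349  0.014 ]
tray [ 0.695  -0.1241  0.014 ]
tray [ 0.3719 -0.0976  0.014 ]
tray [ 0.3654 -0.1987  0.014 ]
```

```bash
python3 - <<'E'
import cv2,numpy as np
out=[]
for n,(x,y,w,h),s in (("side",(122,208,156,104),3.8),("scene",(262,122,140,78),3.8)):
    c=cv2.resize(cv2.imread(f"pics/{n}0.png")[y:y+h,x:x+w],None,fx=s,fy=s,interpolation=cv2.INTER_NEAREST)
    if n=="side": side=c
    else: sc=c
sc=sc[:204] if 0 else sc
cv2.imwrite("pics/orgside.png",side); cv2.imwrite("pics/orgscene.png",sc)
W=600; a=np.zeros((600,800,3),np.uint8); a[:side.shape[0],:side.shape[1]]=side; 
b=cv2.resize(sc,None,fx=.72,fy=.72); a[600-b.shape[0]:, 800-b.shape[1]:]=b
cv2.imwrite("pics/org.png",side)
E
```

```text
(no output)
```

View pics/orgside.png

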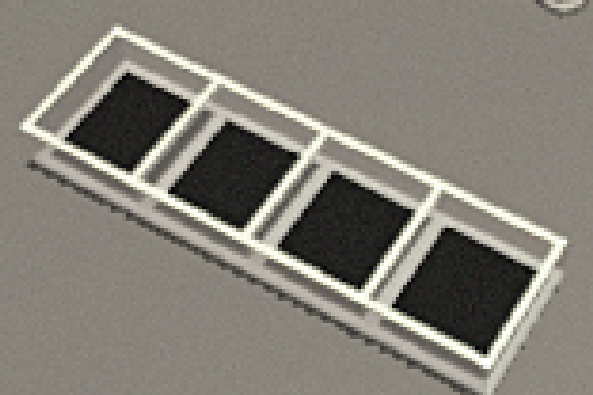

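View pics/orgscene.png

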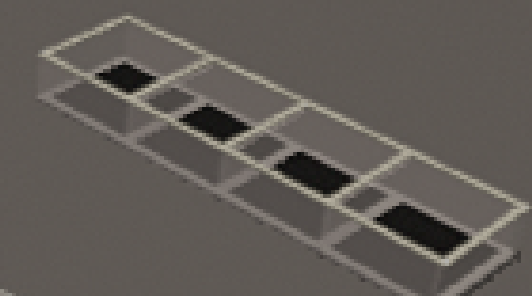

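```bash
python3 - <<'E'
from h import *
C=cams(); np.set_printoptions(precision=4,suppress=True)
S={"n-":(566,241),"n+":(490,365),"f-":(116,28),"f+":(22,126)}
Q={"n+":(126,16),"n-":(40,54),"f-":(447,264),"f+":(528,207)}
P=[]
for k in S:
    s=np.array(S[k])/3.8+[122,208]; q=np.array(Q[k])/3.8+[262,122]
    t,e=tri(C["side"],s,C["scene"],q); P.append(t); print(k,t,round(e,4),plane(C["side"],s,.034)[:2],plane(C["scene"],q,.034)[:2])
P=np.array(P); c=P.mean(0); d=(P[2]+P[3]-P[0]-P[1])[:2]; d/=np.linalg.norm(d)
print("centre",c,"yaw",np.degrees(np.arctan2(d[1],d[0])))
for x in(-.1125,-.0375,.0375,.1125): print(x,c[:2]+d*x)
E
```

```text
n- [0.3846 0.1876 0.0345] 0.0044 [0.3828 0.1861] [0.3864 0.1888]
n+ [0.402  0.2677 0.0346] 0.0043 [0.4003 0.2664] [0.4035 0.2694]
f- [0.6813 0.1245 0.0342] 0.0049 [0.6789 0.1239] [0.6833 0.1266]
f+ [0.6986 0.2046 0.0338] 0.0038 [0.6965 0.2044] [0.7002 0.2058]
centre [0.5417 0.1961 0.0343] yaw -12.000326517151464
-0.1125 [0.4316 0.2195]
-0.0375 [0.505  0.2039]
0.0375 [0.5783 0.1883]
0.1125 [0.6517 0.1727]
```

```bash
cat >> h.py <<'E'
def go(x,y,z,yaw=None):
    "tool-frame shift (mm) to the TCP target; yaw = heading of tool y, deg"
    from workcell import bot
    o=bot.get_obs(); r=R.from_quat(o["tool_rot"]); p=np.array(o["eef_pos"])
    ty=r.apply([0,1,0]); h=np.degrees(np.arctan2(ty[1],ty[0]))
    print("t%.1f"%o["clock"],"pos",p.round(4),"yaw",round(h,1),"w",round(float(o["grip_width"]),4),"q6",round(o["joint_pos"][5],2),
      "| d",np.round(r.inv().apply(np.array([x,y,z])-p)*1000,1),"twist",None if yaw is None else round(h-yaw,1))
E
```

Emit:
{"method": "carry_out", "body": {
  "plan": [
    {"dx": -30, "dy": -22, "dz": -4, "twist": -3, "fingers": -1},
    {"dx": -60, "dy": -44, "dz": -8, "twist": -6, "fingers": -1},
    {"dx": -90, "dy": -66, "dz": -12, "twist": -9, "fingers": -1},
    {"dx": -120, "dy": -88, "dz": -16, "twist": -12, "fingers": -1},
    {"dx": -150, "dy": -110, "dz": -20, "twist": -13, "fingers": -1}
  ]
}}

```text
clock: 0.77
eef_pos: [0.2511, 0.333, 0.222]
tool_rot: [0.023, 1.0, 0.0, 0.0]
ft_force: [0.8, 1.0, -0.1]
grip_width: 0.0854
grasp_force: 0.0
```

```bash
python3 -c "
from h import *
go(.40,.10,.24,87.4);go(.4206,-.1587,.18,87.4)"
```

```text
t0.8 pos [0.2511 0.333  0.222 ] yaw 87.4 w 0.0854 q6 0.97 | d [-159.4 -225.9  -18. ] twist -0.0
t0.8 pos [0.2511 0.333  0.222 ] yaw 87.4 w 0.0854 q6 0.97 | d [-191.9 -483.4   42. ] twist -0.0
```

Emit:
{"method": "carry_out", "body": {
  "plan": [
    {"dx": -20, "dy": -34, "dz": 0, "twist": 0, "fingers": -1},
    {"dx": -40, "dy": -68, "dz": 0, "twist": 0, "fingers": -1},
    {"dx": -60, "dy": -102, "dz": 0, "twist": 0, "fingers": -1},
    {"dx": -80, "dy": -136, "dz": 0, "twist": 0, "fingers": -1},
    {"dx": -100, "dy": -170, "dz": 0, "twist": 0, "fingers": -1}
  ]
}}

```text
clock: 1.18
eef_pos: [0.3426, 0.158, 0.2221]
tool_rot: [0.024, 1.0, 0.0, 0.0]
ft_force: [0.5, 1.1, -0.6]
grip_width: 0.0853
grasp_force: 0.0
```

Emit:
{"method": "carry_out", "body": {
  "plan": [
    {"dx": -18, "dy": -34, "dz": 0, "twist": 0, "fingers": -1},
    {"dx": -36, "dy": -68, "dz": 0, "twist": 0, "fingers": -1},
    {"dx": -54, "dy": -102, "dz": 0, "twist": 0, "fingers": -1},
    {"dx": -72, "dy": -136, "dz": 0, "twist": 0, "fingers": -1},
    {"dx": -90, "dy": -170, "dz": 0, "twist": 0, "fingers": -1}
  ]
}}

```text
clock: 1.6
eef_pos: [0.4241, -0.0165, 0.2221]
tool_rot: [0.025, 1.0, 0.0, 0.0]
ft_force: [1.2, 1.4, -0.6]
grip_width: 0.0854
grasp_force: 0.0
```

Emit:
{"method": "carry_out", "body": {
  "plan": [
    {"dx": 0, "dy": -36, "dz": 0, "twist": 0, "fingers": -1},
    {"dx": -1, "dy": -72, "dz": 0, "twist": 0, "fingers": -1},
    {"dx": -2, "dy": -108, "dz": 0, "twist": 0, "fingers": -1},
    {"dx": -2, "dy": -143, "dz": 0, "twist": 0, "fingers": -1},
    {"dx": -2, "dy": -143, "dz": 20, "twist": 0, "fingers": -1}
  ]
}}

```text
clock: 2.02
eef_pos: [0.4209, -0.1638, 0.2048]
tool_rot: [0.028, 1.0, -0.003, 0.004]
ft_force: [2.3, -0.6, -0.2]
grip_width: 0.085
grasp_force: 0.0
```

```bash
python3 -c "
from h import *
go(.4206,-.1587,.064,87.4)
from workcell import camera
c=camera('wrist'); cv2.imwrite('pics/w1.png',c['image'][:,:,::-1])
print(c['eye'],c['attitude'])
go(.4206,-.1587,.064,87.4)"
```

```text
t2.0 pos [ 0.4209 -0.1638  0.2048] yaw 86.8 w 0.085 q6 -0.31 | d [  1.6   5.8 140.8] twist -0.6
[ 0.33993948 -0.15855064  0.37578776] [0.71714966 0.67812616 0.10842135 0.1186848 ]
t2.1 pos [ 0.4176 -0.1601  0.199 ] yaw 86.9 w 0.0853 q6 -0.31 | d [ -3.2   1.6 135. ] twist -0.5
```

View pics/w1.png

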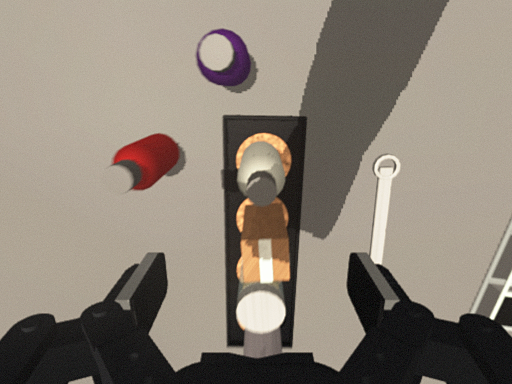

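The wrist view has the tray in the middle: bottle cap at (262,186), carton tape at (265,260), jar lid at (261,309). The purple and red bottles are clear of the fingers. I'll cast these onto the top planes to cross-check.

```bash
python3 -c "
from h import *
c=dict(intrinsics=np.array([[313.9,0,256.8],[0,313.9,193.8],[0,0,1]]),eye=np.array([ 0.33993948,-0.15855064,0.37578776]),attitude=[0.71714966,0.67812616,0.10842135,0.1186848])
for p,z in [((262,187),.133),((265,260),.109),((261,309),.097),((264,135),.009),((246,270),.009)]: print(p,plane(c,p,z))
"
```

```text
(262, 187) [ 0.41539838 -0.15995229  0.133     ]
(265, 260) [ 0.49660031 -0.1610001   0.109     ]
(261, 309) [ 0.56269562 -0.16825232  0.097     ]
(264, 135) [ 0.39103538 -0.15510074  0.009     ]
(246, 270) [ 0.56915663 -0.18810231  0.009     ]
```

Emit:
{"method": "carry_out", "body": {
  "plan": [
    {"dx": 0, "dy": 0, "dz": 0, "twist": 0, "fingers": -1},
    {"dx": 0, "dy": 0, "dz": 35, "twist": 0, "fingers": -1},
    {"dx": 0, "dy": 0, "dz": 70, "twist": 0, "fingers": -1},
    {"dx": 0, "dy": 0, "dz": 105, "twist": 0, "fingers": -1},
    {"dx": 0, "dy": 0, "dz": 120, "twist": 0, "fingers": -1}
  ]
}}

```text
clock: 2.48
eef_pos: [0.4163, -0.1551, 0.0788]
tool_rot: [0.023, 1.0, 0.001, -0.003]
ft_force: [-0.7, 0.1, -0.1]
grip_width: 0.0854
grasp_force: 0.0
```

Emit:
{"method": "carry_out", "body": {
  "plan": [
    {"dx": 0, "dy": 0, "dz": 8, "twist": 0, "fingers": -1},
    {"dx": 0, "dy": 0, "dz": 14, "twist": 0, "fingers": -1},
    {"dx": 0, "dy": 0, "dz": 16, "twist": 0, "fingers": -1},
    {"dx": 0, "dy": 0, "dz": 16, "twist": 0, "fingers": -1},
    {"dx": 0, "dy": 0, "dz": 16, "twist": 0, "fingers": -1}
  ]
}}

```text
clock: 2.9
eef_pos: [0.42, -0.1576, 0.0671]
tool_rot: [0.024, 1.0, -0.0, 0.001]
ft_force: [0.1, -0.3, 0.8]
grip_width: 0.0849
grasp_force: 0.0
```

```bash
python3 -c "
from h import *
go(.419,-.159,.064,87.4)"
```

```text
t2.9 pos [ 0.42   -0.1576  0.0671] yaw 87.2 w 0.0849 q6 -0.31 | d [ 0.9 -1.4  3.1] twist -0.2
```

Emit:
{"method": "carry_out", "body": {
  "plan": [
    {"dx": 0, "dy": -1, "dz": 2, "twist": 0, "fingers": -1},
    {"dx": 0, "dy": -1, "dz": 2, "twist": 0, "fingers": 1},
    {"dx": 0, "dy": -1, "dz": 2, "twist": 0, "fingers": 1},
    {"dx": 0, "dy": -1, "dz": 2, "twist": 0, "fingers": 1},
    {"dx": 0, "dy": -1, "dz": 2, "twist": 0, "fingers": 1}
  ]
}}

```text
clock: 3.32
eef_pos: [0.4191, -0.1594, 0.0644]
tool_rot: [0.025, 1.0, -0.001, 0.0]
ft_force: [-1.6, -7.9, 17.0]
grip_width: 0.0388
grasp_force: 9.7
```

Emit:
{"method": "carry_out", "body": {
  "plan": [
    {"dx": 0, "dy": 0, "dz": 0, "twist": 0, "fingers": 1},
    {"dx": 0, "dy": 0, "dz": 0, "twist": 0, "fingers": 1},
    {"dx": 0, "dy": 0, "dz": 0, "twist": 0, "fingers": 1},
    {"dx": 0, "dy": 0, "dz": 0, "twist": 0, "fingers": 1},
    {"dx": 0, "dy": 0, "dz": 0, "twist": 0, "fingers": 1}
  ]
}}

```text
clock: 3.73
eef_pos: [0.4198, -0.1601, 0.0654]
tool_rot: [0.025, 1.0, -0.002, 0.001]
ft_force: [-1.9, -1.4, 8.7]
grip_width: 0.0347
grasp_force: 51.1
```

The opening of 34.7 mm is narrower than the 46 mm body, so the pads may be on the cone. I'll look before lifting.

```bash
python3 -c "
from h import *
C=cams()
a=cv2.resize(C['scene']['image'][110:260,110:290],None,fx=3.2,fy=3.2)[:, :, ::-1][:480]
b=cv2.resize(C['side']['image'][60:190,220:330],None,fx=3.2,fy=3.2)[:,:,::-1]
o=np.zeros((480,800,3),np.uint8); o[:,:500]=a[:,40:540]; o[:416,500:]=b[:,20:320]; cv2.imwrite('pics/g1.png',o)"
```

```text
(no output)
```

View pics/g1.png

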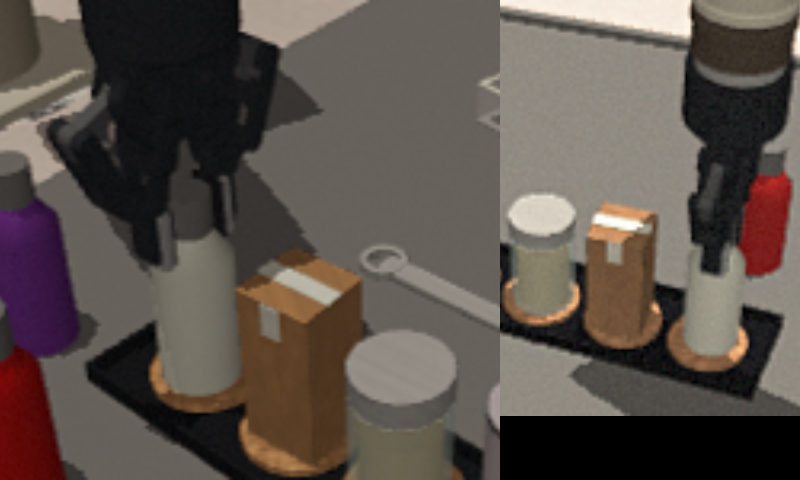

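```bash
python3 -c "
from h import *
C=cams()
print('+y tip',tri(C['scene'],(194.4,183.4),C['side'],(292.5,144.4)))
e,d=ray(C['scene'],(174.1,193.8)); t=(-.159-.0174-.005-e[1])/d[1]; print('-y tip',e+d*t)
print(C['scene']['eye'])
go(.419,-.159,.064)"
```

```text
+y tip (array([ 0.42433884, -0.13674373,  0.09542944]), np.float64(0.01152933345076458))
-y tip [ 0.42677024 -0.1814      0.09773802]
[ 0.82989953 -0.53014222  0.49027342]
t3.9 pos [ 0.4199 -0.1601  0.0655] yaw 87.1 w 0.034 q6 -0.31 | d [0.9 1.1 1.4] twist None
```

Triangulation puts the real fingertips at z ≈ 0.096, about 27 mm above the reported TCP, and they are slipping on the cone. I'll open, go lower in small steps while watching the force, and grip again.

Emit:
{"method": "carry_out", "body": {
  "plan": [
    {"dx": 0, "dy": 0, "dz": 0, "twist": 0, "fingers": -1},
    {"dx": 0, "dy": 0, "dz": 0, "twist": 0, "fingers": -1},
    {"dx": 0, "dy": 0, "dz": 0, "twist": 0, "fingers": -1},
    {"dx": 0, "dy": 0, "dz": 0, "twist": 0, "fingers": -1},
    {"dx": 0, "dy": 0, "dz": 0, "twist": 0, "fingers": -1}
  ]
}}

```text
clock: 4.35
eef_pos: [0.4184, -0.1582, 0.0635]
tool_rot: [0.024, 1.0, 0.0, -0.0]
ft_force: [-0.7, 0.3, 0.5]
grip_width: 0.0855
grasp_force: 0.0
```

Emit:
{"method": "carry_out", "body": {
  "plan": [
    {"dx": 0, "dy": 1, "dz": 2, "twist": 0, "fingers": -1},
    {"dx": 0, "dy": 1, "dz": 4, "twist": 0, "fingers": -1},
    {"dx": 0, "dy": 1, "dz": 6, "twist": 0, "fingers": -1},
    {"dx": 0, "dy": 1, "dz": 6, "twist": 0, "fingers": -1},
    {"dx": 0, "dy": 1, "dz": 6, "twist": 0, "fingers": -1}
  ]
}}

```text
clock: 4.77
eef_pos: [0.4185, -0.1573, 0.0575]
tool_rot: [0.024, 1.0, 0.0, -0.0]
ft_force: [-0.4, -0.5, -0.6]
grip_width: 0.0855
grasp_force: 0.0
```

```bash
python3 -c "
from h import *
C=cams()
go(.419,-.159,.064)
a=cv2.resize(C['scene']['image'][90:260,110:290],None,fx=3.2,fy=3.2)[:, :, ::-1]
b=cv2.resize(C['side']['image'][60:190,230:330],None,fx=2.2,fy=2.2)[:,:,::-1]
o=np.zeros((544,800,3),np.uint8); o[:,:576]=a; o[:286,580:]=b; cv2.imwrite('pics/g2.png',o)"
```

```text
t4.9 pos [ 0.4187 -0.1574  0.0578] yaw 87.2 w 0.0852 q6 -0.31 | d [-0.4 -1.6 -6.2] twist None
```

View pics/g2.png

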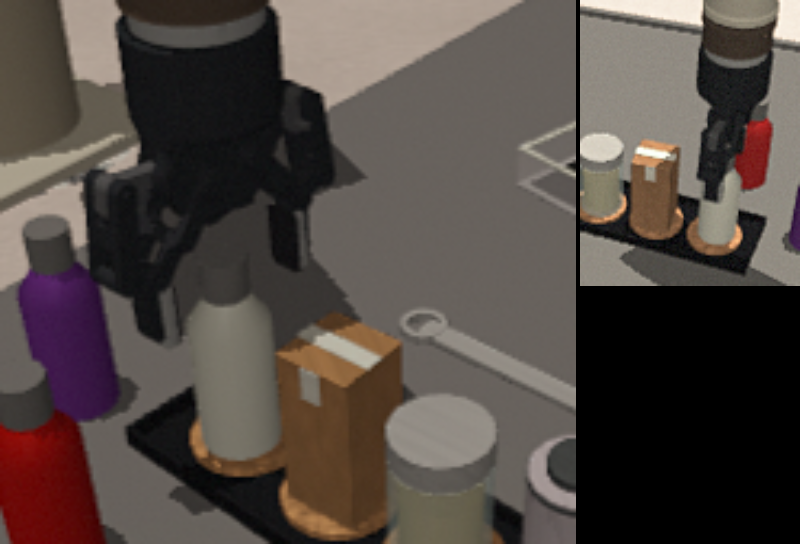

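Emit:
{"method": "carry_out", "body": {
  "plan": [
    {"dx": 0, "dy": -1, "dz": 2, "twist": 0, "fingers": -1},
    {"dx": 0, "dy": -1, "dz": 3, "twist": 0, "fingers": -1},
    {"dx": 0, "dy": -1, "dz": 4, "twist": 0, "fingers": -1},
    {"dx": 0, "dy": -1, "dz": 5, "twist": 0, "fingers": -1},
    {"dx": 0, "dy": -1, "dz": 5, "twist": 0, "fingers": -1}
  ]
}}

```text
clock: 5.28
eef_pos: [0.4184, -0.1584, 0.0526]
tool_rot: [0.024, 1.0, 0.0, -0.0]
ft_force: [0.4, 0.4, 0.2]
grip_width: 0.0855
grasp_force: 0.0
```

Emit:
{"method": "carry_out", "body": {
  "plan": [
    {"dx": 0, "dy": 0, "dz": 1, "twist": 0, "fingers": -1},
    {"dx": 0, "dy": 0, "dz": 2, "twist": 0, "fingers": -1},
    {"dx": 0, "dy": 0, "dz": 3, "twist": 0, "fingers": -1},
    {"dx": 0, "dy": 0, "dz": 3, "twist": 0, "fingers": -1},
    {"dx": 0, "dy": 0, "dz": 3, "twist": 0, "fingers": -1}
  ]
}}

```text
clock: 5.7
eef_pos: [0.4186, -0.1584, 0.0497]
tool_rot: [0.024, 1.0, 0.0, -0.0]
ft_force: [-0.4, 0.2, -0.3]
grip_width: 0.0854
grasp_force: 0.0
```

No contact even though the body should by now be past the cap top. That confirms the offset, so I'll go a bit lower and grip.

Emit:
{"method": "carry_out", "body": {
  "plan": [
    {"dx": 0, "dy": 0, "dz": 1, "twist": 0, "fingers": -1},
    {"dx": 0, "dy": 0, "dz": 2, "twist": 0, "fingers": -1},
    {"dx": 0, "dy": 0, "dz": 3, "twist": 0, "fingers": -1},
    {"dx": 0, "dy": 0, "dz": 4, "twist": 0, "fingers": -1},
    {"dx": 0, "dy": 0, "dz": 4, "twist": 0, "fingers": -1}
  ]
}}

```text
clock: 6.12
eef_pos: [0.4184, -0.1583, 0.0456]
tool_rot: [0.024, 1.0, 0.0, -0.0]
ft_force: [0.4, 0.2, -0.0]
grip_width: 0.0853
grasp_force: 0.0
```

Emit:
{"method": "carry_out", "body": {
  "plan": [
    {"dx": 0, "dy": 0, "dz": 0, "twist": 0, "fingers": 1},
    {"dx": 0, "dy": 0, "dz": 0, "twist": 0, "fingers": 1},
    {"dx": 0, "dy": 0, "dz": 0, "twist": 0, "fingers": 1},
    {"dx": 0, "dy": 0, "dz": 0, "twist": 0, "fingers": 1},
    {"dx": 0, "dy": 0, "dz": 0, "twist": 0, "fingers": 1}
  ]
}}

```text
clock: 6.53
eef_pos: [0.4191, -0.1587, 0.0464]
tool_rot: [0.024, 1.0, -0.0, 0.001]
ft_force: [-0.7, 0.2, 4.6]
grip_width: 0.0434
grasp_force: 60.6
```

Emit:
{"method": "carry_out", "body": {
  "plan": [
    {"dx": 0, "dy": 0, "dz": 0, "twist": 0, "fingers": 1},
    {"dx": 0, "dy": 0, "dz": 0, "twist": 0, "fingers": 1},
    {"dx": 0, "dy": 0, "dz": 0, "twist": 0, "fingers": 1},
    {"dx": 0, "dy": 0, "dz": 0, "twist": 0, "fingers": 1},
    {"dx": 0, "dy": 0, "dz": 0, "twist": 0, "fingers": 1}
  ]
}}

```text
clock: 6.95
eef_pos: [0.4192, -0.1588, 0.0464]
tool_rot: [0.025, 1.0, -0.0, 0.001]
ft_force: [-0.7, -0.2, 4.9]
grip_width: 0.0437
grasp_force: 60.7
```

The opening is 43.7 mm with a small upward push, so the pads are still on the cone's edge. I'll go 6 mm lower.

Emit:
{"method": "carry_out", "body": {
  "plan": [
    {"dx": 0, "dy": 0, "dz": 0, "twist": 0, "fingers": -1},
    {"dx": 0, "dy": 0, "dz": 0, "twist": 0, "fingers": -1},
    {"dx": 0, "dy": 0, "dz": 0, "twist": 0, "fingers": -1},
    {"dx": 0, "dy": 0, "dz": 1, "twist": 0, "fingers": -1},
    {"dx": 0, "dy": 0, "dz": 2, "twist": 0, "fingers": -1}
  ]
}}

```text
clock: 7.37
eef_pos: [0.4185, -0.1583, 0.0435]
tool_rot: [0.024, 1.0, 0.0, -0.0]
ft_force: [0.1, -0.1, 1.0]
grip_width: 0.0853
grasp_force: 0.0
```

Emit:
{"method": "carry_out", "body": {
  "plan": [
    {"dx": 0, "dy": 0, "dz": 1, "twist": 0, "fingers": -1},
    {"dx": 0, "dy": 0, "dz": 2, "twist": 0, "fingers": -1},
    {"dx": 0, "dy": 0, "dz": 3, "twist": 0, "fingers": -1},
    {"dx": 0, "dy": 0, "dz": 4, "twist": 0, "fingers": -1},
    {"dx": 0, "dy": 0, "dz": 5, "twist": 0, "fingers": -1}
  ]
}}

```text
clock: 7.78
eef_pos: [0.4186, -0.1584, 0.0387]
tool_rot: [0.024, 1.0, 0.0, -0.0]
ft_force: [-0.5, 0.2, -0.8]
grip_width: 0.0851
grasp_force: 0.0
```

Emit:
{"method": "carry_out", "body": {
  "plan": [
    {"dx": 0, "dy": 0, "dz": 0, "twist": 0, "fingers": 1},
    {"dx": 0, "dy": 0, "dz": 0, "twist": 0, "fingers": 1},
    {"dx": 0, "dy": 0, "dz": 0, "twist": 0, "fingers": 1},
    {"dx": 0, "dy": 0, "dz": 0, "twist": 0, "fingers": 1},
    {"dx": 0, "dy": 0, "dz": 0, "twist": 0, "fingers": 1}
  ]
}}

```text
clock: 8.2
eef_pos: [0.419, -0.1589, 0.0394]
tool_rot: [0.025, 1.0, -0.001, 0.0]
ft_force: [-1.1, -0.9, 3.4]
grip_width: 0.0441
grasp_force: 60.8
```

Emit:
{"method": "carry_out", "body": {
  "plan": [
    {"dx": 0, "dy": 0, "dz": 0, "twist": 0, "fingers": 1},
    {"dx": 0, "dy": 0, "dz": 0, "twist": 0, "fingers": 1},
    {"dx": 0, "dy": 0, "dz": 0, "twist": 0, "fingers": 1},
    {"dx": 0, "dy": 0, "dz": 0, "twist": 0, "fingers": 1},
    {"dx": 0, "dy": 0, "dz": 0, "twist": 0, "fingers": 1}
  ]
}}

```text
clock: 8.62
eef_pos: [0.4191, -0.1589, 0.0393]
tool_rot: [0.025, 1.0, -0.0, 0.0]
ft_force: [-0.4, -1.9, 5.7]
grip_width: 0.044
grasp_force: 60.8
```

Emit:
{"method": "carry_out", "body": {
  "plan": [
    {"dx": 0, "dy": 0, "dz": -4, "twist": 0, "fingers": 1},
    {"dx": 0, "dy": 0, "dz": -12, "twist": 0, "fingers": 1},
    {"dx": 0, "dy": 0, "dz": -24, "twist": 0, "fingers": 1},
    {"dx": 0, "dy": 0, "dz": -42, "twist": 0, "fingers": 1},
    {"dx": 0, "dy": 0, "dz": -60, "twist": 0, "fingers": 1}
  ]
}}

```text
clock: 9.03
eef_pos: [0.4176, -0.1577, 0.099]
tool_rot: [0.024, 1.0, 0.001, -0.001]
ft_force: [0.5, -0.6, -1.4]
grip_width: 0.0443
grasp_force: 61.2
```

Emit:
{"method": "carry_out", "body": {
  "plan": [
    {"dx": 0, "dy": 0, "dz": -20, "twist": 0, "fingers": 1},
    {"dx": 0, "dy": 0, "dz": -42, "twist": 0, "fingers": 1},
    {"dx": 0, "dy": 0, "dz": -64, "twist": 0, "fingers": 1},
    {"dx": 0, "dy": 0, "dz": -80, "twist": 0, "fingers": 1},
    {"dx": 0, "dy": 0, "dz": -90, "twist": 0, "fingers": 1}
  ]
}}

```text
clock: 9.45
eef_pos: [0.4192, -0.1583, 0.191]
tool_rot: [0.024, 1.0, -0.0, 0.001]
ft_force: [-0.4, -0.8, -2.5]
grip_width: 0.0441
grasp_force: 61.3
```

```bash
python3 -c "
from h import *
go(.6517,.1727,.19)"
```

```text
t9.4 pos [ 0.4192 -0.1583  0.191 ] yaw 87.2 w 0.0441 q6 -0.31 | d [-216.1  341.9    1.4] twist None
```

Emit:
{"method": "carry_out", "body": {
  "plan": [
    {"dx": -10, "dy": 16, "dz": 0, "twist": 0, "fingers": 1},
    {"dx": -26, "dy": 41, "dz": 0, "twist": 0, "fingers": 1},
    {"dx": -43, "dy": 68, "dz": 0, "twist": 0, "fingers": 1},
    {"dx": -60, "dy": 95, "dz": 0, "twist": 0, "fingers": 1},
    {"dx": -77, "dy": 122, "dz": 0, "twist": 0, "fingers": 1}
  ]
}}

```text
clock: 9.87
eef_pos: [0.5016, -0.0388, 0.1888]
tool_rot: [0.025, 1.0, 0.0, -0.0]
ft_force: [0.8, -1.0, -1.9]
grip_width: 0.044
grasp_force: 61.4
```

Emit:
{"method": "carry_out", "body": {
  "plan": [
    {"dx": -17, "dy": 27, "dz": 0, "twist": 0, "fingers": 1},
    {"dx": -34, "dy": 54, "dz": 0, "twist": 0, "fingers": 1},
    {"dx": -51, "dy": 81, "dz": 0, "twist": 0, "fingers": 1},
    {"dx": -68, "dy": 108, "dz": 0, "twist": 0, "fingers": 1},
    {"dx": -85, "dy": 135, "dz": 0, "twist": 0, "fingers": 1}
  ]
}}

```text
clock: 10.28
eef_pos: [0.593, 0.092, 0.1885]
tool_rot: [0.024, 1.0, 0.0, -0.001]
ft_force: [1.4, -0.3, -2.9]
grip_width: 0.0439
grasp_force: 61.4
```

Emit:
{"method": "carry_out", "body": {
  "plan": [
    {"dx": -16, "dy": 25, "dz": 0, "twist": 0, "fingers": 1},
    {"dx": -30, "dy": 48, "dz": 0, "twist": 0, "fingers": 1},
    {"dx": -42, "dy": 67, "dz": 0, "twist": 0, "fingers": 1},
    {"dx": -50, "dy": 79, "dz": 0, "twist": 0, "fingers": 1},
    {"dx": -54, "dy": 85, "dz": 0, "twist": 0, "fingers": 1}
  ]
}}

```text
clock: 10.7
eef_pos: [0.6511, 0.1749, 0.1875]
tool_rot: [0.023, 1.0, 0.0, -0.001]
ft_force: [-0.3, -0.7, -1.8]
grip_width: 0.0445
grasp_force: 61.4
```

```bash
python3 -c "
from h import *
C=cams()
go(.6517,.1727,.034)
a=np.hstack([cv2.resize(C['scene']['image'][40:220,250:450],None,fx=2,fy=2),cv2.resize(C['side']['image'][130:310,80:280],None,fx=2,fy=2)]); cv2.imwrite('pics/p1.png',a[:,:,::-1])"
```

```text
t10.8 pos [0.6508 0.1737 0.1877] yaw 87.3 w 0.0441 q6 0.31 | d [ -1.2  -0.9 153.7] twist None
```

View pics/p1.png

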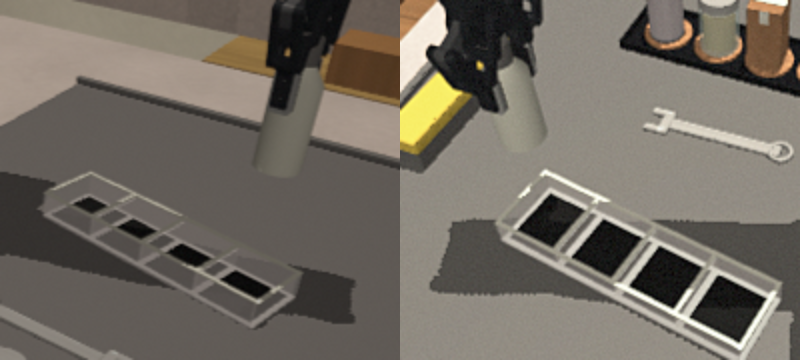

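```bash
python3 -c "
from h import *
C=cams()
print(tri(C['scene'],(389.5,121.5),C['side'],(142,199)))"
```

```text
(array([0.65259576, 0.17893734, 0.15765243]), np.float64(0.006262435278757737))
```

The underside is at (0.653, 0.179, 0.158), so it hangs upright and centred over the compartment. Lowering now.

Emit:
{"method": "carry_out", "body": {
  "plan": [
    {"dx": -1, "dy": -1, "dz": 20, "twist": 0, "fingers": 1},
    {"dx": -1, "dy": -1, "dz": 50, "twist": 0, "fingers": 1},
    {"dx": -1, "dy": -1, "dz": 80, "twist": 0, "fingers": 1},
    {"dx": -1, "dy": -1, "dz": 105, "twist": 0, "fingers": 1},
    {"dx": -1, "dy": -1, "dz": 120, "twist": 0, "fingers": 1}
  ]
}}

```text
clock: 11.32
eef_pos: [0.6493, 0.1695, 0.0657]
tool_rot: [0.025, 1.0, -0.001, -0.003]
ft_force: [-0.4, -0.2, -2.1]
grip_width: 0.0441
grasp_force: 61.4
```

Emit:
{"method": "carry_out", "body": {
  "plan": [
    {"dx": 0, "dy": 0, "dz": 10, "twist": 0, "fingers": 1},
    {"dx": 0, "dy": 0, "dz": 18, "twist": 0, "fingers": 1},
    {"dx": 0, "dy": 0, "dz": 24, "twist": 0, "fingers": 1},
    {"dx": 0, "dy": 0, "dz": 28, "twist": 0, "fingers": 1},
    {"dx": 0, "dy": 0, "dz": 30, "twist": 0, "fingers": 1}
  ]
}}

```text
clock: 11.73
eef_pos: [0.6525, 0.1715, 0.0393]
tool_rot: [0.025, 1.0, 0.0, 0.001]
ft_force: [0.9, 0.5, -1.4]
grip_width: 0.044
grasp_force: 61.4
```

Emit:
{"method": "carry_out", "body": {
  "plan": [
    {"dx": 0, "dy": 0, "dz": 1, "twist": 0, "fingers": 1},
    {"dx": 0, "dy": 0, "dz": 2, "twist": 0, "fingers": 1},
    {"dx": 0, "dy": 0, "dz": 2, "twist": 0, "fingers": 1},
    {"dx": 0, "dy": 0, "dz": 3, "twist": 0, "fingers": 1},
    {"dx": 0, "dy": 0, "dz": 3, "twist": 0, "fingers": 1}
  ]
}}

```text
clock: 12.15
eef_pos: [0.6522, 0.1717, 0.036]
tool_rot: [0.024, 1.0, 0.0, 0.0]
ft_force: [-0.7, 0.4, -2.7]
grip_width: 0.0444
grasp_force: 61.4
```

Emit:
{"method": "carry_out", "body": {
  "plan": [
    {"dx": 0, "dy": 0, "dz": 0.5, "twist": 0, "fingers": 1},
    {"dx": 0, "dy": 0, "dz": 1, "twist": 0, "fingers": 1},
    {"dx": 0, "dy": 0, "dz": 1.5, "twist": 0, "fingers": 1},
    {"dx": 0, "dy": 0, "dz": 2, "twist": 0, "fingers": 1},
    {"dx": 0, "dy": 0, "dz": 2, "twist": 0, "fingers": 1}
  ]
}}

```text
clock: 12.57
eef_pos: [0.6524, 0.1716, 0.0345]
tool_rot: [0.024, 1.0, 0.0, 0.0]
ft_force: [-1.2, -0.3, 1.8]
grip_width: 0.0442
grasp_force: 61.7
```

Emit:
{"method": "carry_out", "body": {
  "plan": [
    {"dx": 0, "dy": 0, "dz": 0.5, "twist": 0, "fingers": 1},
    {"dx": 0, "dy": 0, "dz": 1, "twist": 0, "fingers": 1},
    {"dx": 0, "dy": 0, "dz": 1, "twist": 0, "fingers": 1},
    {"dx": 0, "dy": 0, "dz": 1, "twist": 0, "fingers": 1},
    {"dx": 0, "dy": 0, "dz": 1, "twist": 0, "fingers": 1}
  ]
}}

```text
clock: 12.98
eef_pos: [0.6527, 0.1716, 0.0344]
tool_rot: [0.025, 1.0, 0.0, 0.001]
ft_force: [-1.6, -0.6, 5.3]
grip_width: 0.0439
grasp_force: 62.1
```

The floor takes the load at TCP 0.0345. I'll release and rise.

Emit:
{"method": "carry_out", "body": {
  "plan": [
    {"dx": 0, "dy": 0, "dz": -1, "twist": 0, "fingers": -1},
    {"dx": 0, "dy": 0, "dz": -1, "twist": 0, "fingers": -1},
    {"dx": 0, "dy": 0, "dz": -1, "twist": 0, "fingers": -1},
    {"dx": 0, "dy": 0, "dz": -1, "twist": 0, "fingers": -1},
    {"dx": 0, "dy": 0, "dz": -1, "twist": 0, "fingers": -1}
  ]
}}

```text
clock: 13.4
eef_pos: [0.6519, 0.1716, 0.0334]
tool_rot: [0.024, 1.0, -0.0, -0.0]
ft_force: [-0.3, -0.1, 0.9]
grip_width: 0.0853
grasp_force: 0.0
```

Emit:
{"method": "carry_out", "body": {
  "plan": [
    {"dx": 0, "dy": 0, "dz": -10, "twist": 0, "fingers": -1},
    {"dx": 0, "dy": 0, "dz": -45, "twist": 0, "fingers": -1},
    {"dx": 0, "dy": 0, "dz": -85, "twist": 0, "fingers": -1},
    {"dx": 0, "dy": 0, "dz": -120, "twist": 0, "fingers": -1},
    {"dx": 0, "dy": 0, "dz": -140, "twist": 0, "fingers": -1}
  ]
}}

```text
clock: 13.82
eef_pos: [0.6539, 0.1721, 0.18]
tool_rot: [0.024, 1.0, 0.001, 0.004]
ft_force: [1.0, 0.0, 1.3]
grip_width: 0.0855
grasp_force: 0.0
```

```bash
python3 -c "
from h import *
C=cams()
go(.494,-.161,.17,87)
a=np.hstack([cv2.resize(C['scene']['image'][40:220,250:450],None,fx=2,fy=2),cv2.resize(C['side']['image'][130:310,80:280],None,fx=2,fy=2)]); cv2.imwrite('pics/p2.png',a[:,:,::-1])"
```

```text
t13.9 pos [0.6552 0.1724 0.181 ] yaw 87.2 w 0.0853 q6 0.31 | d [ 144.8 -340.9    8.2] twist 0.2
```

View pics/p2.png

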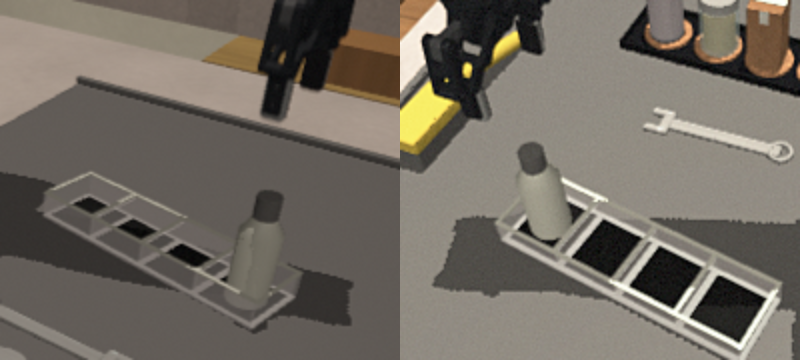

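The bottle stands upright in the far compartment. Next, the carton.

Emit:
{"method": "carry_out", "body": {
  "plan": [
    {"dx": 14, "dy": -34, "dz": 0, "twist": 0, "fingers": -1},
    {"dx": 29, "dy": -68, "dz": 0, "twist": 0, "fingers": -1},
    {"dx": 43, "dy": -102, "dz": 0, "twist": 0, "fingers": -1},
    {"dx": 58, "dy": -136, "dz": 0, "twist": 0, "fingers": -1},
    {"dx": 72, "dy": -170, "dz": 0, "twist": 0, "fingers": -1}
  ]
}}

```text
clock: 14.33
eef_pos: [0.5702, 0.0041, 0.1732]
tool_rot: [0.024, 1.0, -0.0, -0.001]
ft_force: [0.3, -1.0, -0.1]
grip_width: 0.0854
grasp_force: 0.0
```

Emit:
{"method": "carry_out", "body": {
  "plan": [
    {"dx": 15, "dy": -36, "dz": 0, "twist": 0, "fingers": -1},
    {"dx": 30, "dy": -72, "dz": 0, "twist": 0, "fingers": -1},
    {"dx": 45, "dy": -108, "dz": 0, "twist": 0, "fingers": -1},
    {"dx": 60, "dy": -142, "dz": 0, "twist": 0, "fingers": -1},
    {"dx": 71, "dy": -170, "dz": 0, "twist": 0, "fingers": -1}
  ]
}}

```text
clock: 14.75
eef_pos: [0.4904, -0.1629, 0.1735]
tool_rot: [0.025, 1.0, -0.0, -0.001]
ft_force: [-0.2, -0.6, 0.2]
grip_width: 0.0855
grasp_force: 0.0
```

Emit:
{"method": "carry_out", "body": {
  "plan": [
    {"dx": 0, "dy": 0, "dz": 0, "twist": 0, "fingers": -1},
    {"dx": 0, "dy": 0, "dz": 0, "twist": 0, "fingers": -1},
    {"dx": 0, "dy": 0, "dz": 5, "twist": 0, "fingers": -1},
    {"dx": 0, "dy": 0, "dz": 10, "twist": 0, "fingers": -1},
    {"dx": 0, "dy": 0, "dz": 15, "twist": 0, "fingers": -1}
  ]
}}

```text
clock: 15.17
eef_pos: [0.4929, -0.1598, 0.1579]
tool_rot: [0.023, 1.0, 0.0, -0.0]
ft_force: [-0.2, 0.2, -0.5]
grip_width: 0.0856
grasp_force: 0.0
```

```bash
python3 -c "
from h import *
go(.494,-.161,.03,87)"
```

```text
t15.2 pos [ 0.4929 -0.1598  0.1579] yaw 87.3 w 0.0856 q6 -0.27 | d [ -1.2  -1.2 127.9] twist 0.3
```

Emit:
{"method": "carry_out", "body": {
  "plan": [
    {"dx": -2, "dy": -1, "dz": 25, "twist": 0, "fingers": -1},
    {"dx": -2, "dy": -1, "dz": 60, "twist": 0, "fingers": -1},
    {"dx": -2, "dy": -1, "dz": 92, "twist": 0, "fingers": -1},
    {"dx": -2, "dy": -1, "dz": 110, "twist": 0, "fingers": -1},
    {"dx": -2, "dy": -1, "dz": 118, "twist": 0, "fingers": -1}
  ]
}}

```text
clock: 15.58
eef_pos: [0.4918, -0.1599, 0.0367]
tool_rot: [0.023, 1.0, 0.001, -0.003]
ft_force: [-0.7, -0.1, 0.2]
grip_width: 0.0852
grasp_force: 0.0
```

Emit:
{"method": "carry_out", "body": {
  "plan": [
    {"dx": 0, "dy": 0, "dz": 3, "twist": 0, "fingers": -1},
    {"dx": 0, "dy": 0, "dz": 6, "twist": 0, "fingers": -1},
    {"dx": 0, "dy": 0, "dz": 9, "twist": 0, "fingers": -1},
    {"dx": 0, "dy": 0, "dz": 9, "twist": 0, "fingers": -1},
    {"dx": 0, "dy": 0, "dz": 9, "twist": 0, "fingers": 0}
  ]
}}

```text
clock: 16.0
eef_pos: [0.4955, -0.1623, 0.0329]
tool_rot: [0.024, 1.0, -0.0, 0.001]
ft_force: [0.3, 0.1, 0.3]
grip_width: 0.0756
grasp_force: 0.0
```

Emit:
{"method": "carry_out", "body": {
  "plan": [
    {"dx": 0, "dy": 0, "dz": 0, "twist": 0, "fingers": 1},
    {"dx": 0, "dy": 0, "dz": 0, "twist": 0, "fingers": 1},
    {"dx": 0, "dy": 0, "dz": 0, "twist": 0, "fingers": 1},
    {"dx": 0, "dy": 0, "dz": 0, "twist": 0, "fingers": 1},
    {"dx": 0, "dy": 0, "dz": 0, "twist": 0, "fingers": 1}
  ]
}}

```text
clock: 16.42
eef_pos: [0.4951, -0.1623, 0.0327]
tool_rot: [0.024, 1.0, -0.0, 0.001]
ft_force: [-1.2, 0.6, 5.2]
grip_width: 0.0458
grasp_force: 60.1
```

Emit:
{"method": "carry_out", "body": {
  "plan": [
    {"dx": 0, "dy": 0, "dz": 0, "twist": 0, "fingers": 1},
    {"dx": 0, "dy": 0, "dz": 0, "twist": 0, "fingers": 1},
    {"dx": 0, "dy": 0, "dz": 0, "twist": 0, "fingers": 1},
    {"dx": 0, "dy": 0, "dz": 0, "twist": 0, "fingers": 1},
    {"dx": 0, "dy": 0, "dz": 0, "twist": 0, "fingers": 1}
  ]
}}

```text
clock: 16.83
eef_pos: [0.4952, -0.1623, 0.0327]
tool_rot: [0.024, 1.0, -0.0, 0.001]
ft_force: [-1.2, 0.9, 5.2]
grip_width: 0.0458
grasp_force: 60.1
```

Emit:
{"method": "carry_out", "body": {
  "plan": [
    {"dx": 0, "dy": 0, "dz": -5, "twist": 0, "fingers": 1},
    {"dx": 0, "dy": 0, "dz": -20, "twist": 0, "fingers": 1},
    {"dx": 0, "dy": 0, "dz": -50, "twist": 0, "fingers": 1},
    {"dx": 0, "dy": 0, "dz": -80, "twist": 0, "fingers": 1},
    {"dx": 0, "dy": 0, "dz": -110, "twist": 0, "fingers": 1}
  ]
}}

```text
clock: 17.25
eef_pos: [0.4936, -0.1619, 0.1423]
tool_rot: [0.024, 1.0, 0.0, -0.001]
ft_force: [0.1, -0.4, -1.5]
grip_width: 0.0457
grasp_force: 60.5
```

Emit:
{"method": "carry_out", "body": {
  "plan": [
    {"dx": -2, "dy": 12, "dz": -18, "twist": 0, "fingers": 1},
    {"dx": -7, "dy": 36, "dz": -28, "twist": 0, "fingers": 1},
    {"dx": -12, "dy": 64, "dz": -35, "twist": 0, "fingers": 1},
    {"dx": -18, "dy": 94, "dz": -35, "twist": 0, "fingers": 1},
    {"dx": -24, "dy": 124, "dz": -35, "twist": 0, "fingers": 1}
  ]
}}

```text
clock: 17.67
eef_pos: [0.5248, -0.0386, 0.1774]
tool_rot: [0.025, 1.0, -0.0, 0.0]
ft_force: [0.7, 0.2, -1.6]
grip_width: 0.0459
grasp_force: 60.5
```

Emit:
{"method": "carry_out", "body": {
  "plan": [
    {"dx": -6, "dy": 30, "dz": 0, "twist": 0, "fingers": 1},
    {"dx": -12, "dy": 60, "dz": 0, "twist": 0, "fingers": 1},
    {"dx": -18, "dy": 90, "dz": 0, "twist": 0, "fingers": 1},
    {"dx": -24, "dy": 120, "dz": 0, "twist": 0, "fingers": 1},
    {"dx": -29, "dy": 148, "dz": 0, "twist": 0, "fingers": 1}
  ]
}}

```text
clock: 18.08
eef_pos: [0.5606, 0.1085, 0.1763]
tool_rot: [0.024, 1.0, -0.0, -0.001]
ft_force: [0.2, -0.8, -1.9]
grip_width: 0.046
grasp_force: 60.5
```

Emit:
{"method": "carry_out", "body": {
  "plan": [
    {"dx": -5, "dy": 26, "dz": 0, "twist": 0, "fingers": 1},
    {"dx": -9, "dy": 48, "dz": 0, "twist": 0, "fingers": 1},
    {"dx": -12, "dy": 66, "dz": 0, "twist": 0, "fingers": 1},
    {"dx": -14, "dy": 78, "dz": 0, "twist": 0, "fingers": 1},
    {"dx": -14, "dy": 82, "dz": 0, "twist": 0, "fingers": 1}
  ]
}}

```text
clock: 18.5
eef_pos: [0.5786, 0.1899, 0.176]
tool_rot: [0.023, 1.0, -0.0, -0.001]
ft_force: [1.0, 0.2, -1.0]
grip_width: 0.0457
grasp_force: 60.5
```

Emit:
{"method": "carry_out", "body": {
  "plan": [
    {"dx": 0, "dy": 0, "dz": 0, "twist": 0, "fingers": 1},
    {"dx": 0, "dy": 0, "dz": 0, "twist": 0, "fingers": 1},
    {"dx": 0, "dy": 0, "dz": 5, "twist": 0, "fingers": 1},
    {"dx": 0, "dy": 0, "dz": 10, "twist": 0, "fingers": 1},
    {"dx": 0, "dy": 0, "dz": 15, "twist": 0, "fingers": 1}
  ]
}}

```text
clock: 18.92
eef_pos: [0.5786, 0.1871, 0.1614]
tool_rot: [0.025, 1.0, -0.0, -0.0]
ft_force: [-0.5, 0.5, -2.0]
grip_width: 0.0452
grasp_force: 60.6
```

```bash
python3 -c "
from h import *
go(.5783,.1883,.028,87)"
```

```text
t18.9 pos [0.5786 0.1871 0.1614] yaw 87.1 w 0.0452 q6 0.36 | d [  0.4   1.2 133.4] twist 0.1
```

Emit:
{"method": "carry_out", "body": {
  "plan": [
    {"dx": 0, "dy": 1, "dz": 20, "twist": 0, "fingers": 1},
    {"dx": 0, "dy": 1, "dz": 50, "twist": 0, "fingers": 1},
    {"dx": 0, "dy": 1, "dz": 80, "twist": 0, "fingers": 1},
    {"dx": 0, "dy": 1, "dz": 100, "twist": 0, "fingers": 1},
    {"dx": 0, "dy": 1, "dz": 112, "twist": 0, "fingers": 1}
  ]
}}

```text
clock: 19.33
eef_pos: [0.5762, 0.1877, 0.0459]
tool_rot: [0.025, 1.0, -0.001, -0.003]
ft_force: [-0.5, -0.6, -2.2]
grip_width: 0.0455
grasp_force: 60.5
```

Emit:
{"method": "carry_out", "body": {
  "plan": [
    {"dx": 0, "dy": 0, "dz": 6, "twist": 0, "fingers": 1},
    {"dx": 0, "dy": 0, "dz": 11, "twist": 0, "fingers": 1},
    {"dx": 0, "dy": 0, "dz": 15, "twist": 0, "fingers": 1},
    {"dx": 0, "dy": 0, "dz": 17, "twist": 0, "fingers": 1},
    {"dx": 0, "dy": 0, "dz": 18, "twist": 0, "fingers": 1}
  ]
}}

```text
clock: 19.75
eef_pos: [0.5794, 0.1893, 0.0324]
tool_rot: [0.025, 1.0, 0.0, 0.001]
ft_force: [0.5, 0.6, -0.4]
grip_width: 0.0456
grasp_force: 60.6
```

Emit:
{"method": "carry_out", "body": {
  "plan": [
    {"dx": 0, "dy": 0, "dz": 1, "twist": 0, "fingers": 1},
    {"dx": 0, "dy": 0, "dz": 2, "twist": 0, "fingers": 1},
    {"dx": 0, "dy": 0, "dz": 2.5, "twist": 0, "fingers": 1},
    {"dx": 0, "dy": 0, "dz": 3, "twist": 0, "fingers": 1},
    {"dx": 0, "dy": 0, "dz": 3.5, "twist": 0, "fingers": 1}
  ]
}}

```text
clock: 20.17
eef_pos: [0.579, 0.1893, 0.0285]
tool_rot: [0.024, 1.0, 0.0, 0.0]
ft_force: [-0.6, 0.1, -0.9]
grip_width: 0.0459
grasp_force: 60.6
```

Emit:
{"method": "carry_out", "body": {
  "plan": [
    {"dx": 0, "dy": 0, "dz": 0.5, "twist": 0, "fingers": 1},
    {"dx": 0, "dy": 0, "dz": 1, "twist": 0, "fingers": 1},
    {"dx": 0, "dy": 0, "dz": 1.2, "twist": 0, "fingers": 1},
    {"dx": 0, "dy": 0, "dz": 1.5, "twist": 0, "fingers": 1},
    {"dx": 0, "dy": 0, "dz": 1.5, "twist": 0, "fingers": 1}
  ]
}}

```text
clock: 20.58
eef_pos: [0.579, 0.1893, 0.0278]
tool_rot: [0.024, 1.0, 0.0, 0.0]
ft_force: [-1.8, -0.3, 6.1]
grip_width: 0.0458
grasp_force: 60.8
```

Emit:
{"method": "carry_out", "body": {
  "plan": [
    {"dx": 0, "dy": 0, "dz": -1, "twist": 0, "fingers": -1},
    {"dx": 0, "dy": 0, "dz": -1, "twist": 0, "fingers": -1},
    {"dx": 0, "dy": 0, "dz": -1, "twist": 0, "fingers": -1},
    {"dx": 0, "dy": 0, "dz": -1, "twist": 0, "fingers": -1},
    {"dx": 0, "dy": 0, "dz": -1, "twist": 0, "fingers": -1}
  ]
}}

```text
clock: 21.0
eef_pos: [0.5788, 0.1892, 0.0276]
tool_rot: [0.024, 1.0, -0.0, -0.0]
ft_force: [-0.2, 0.1, -0.2]
grip_width: 0.0855
grasp_force: 0.0
```

Emit:
{"method": "carry_out", "body": {
  "plan": [
    {"dx": 0, "dy": 0, "dz": -10, "twist": 0, "fingers": -1},
    {"dx": 0, "dy": 0, "dz": -45, "twist": 0, "fingers": -1},
    {"dx": 0, "dy": 0, "dz": -85, "twist": 0, "fingers": -1},
    {"dx": 0, "dy": 0, "dz": -120, "twist": 0, "fingers": -1},
    {"dx": 0, "dy": 0, "dz": -140, "twist": 0, "fingers": -1}
  ]
}}

```text
clock: 21.42
eef_pos: [0.5807, 0.1898, 0.1736]
tool_rot: [0.024, 1.0, 0.001, 0.003]
ft_force: [0.4, 1.2, 0.4]
grip_width: 0.0851
grasp_force: 0.0
```

Emit:
{"method": "carry_out", "body": {
  "plan": [
    {"dx": -1, "dy": -30, "dz": -5, "twist": 0, "fingers": -1},
    {"dx": -1, "dy": -67, "dz": -5, "twist": 0, "fingers": -1},
    {"dx": -2, "dy": -104, "dz": -5, "twist": 0, "fingers": -1},
    {"dx": -2, "dy": -141, "dz": -5, "twist": 0, "fingers": -1},
    {"dx": -3, "dy": -178, "dz": -5, "twist": 0, "fingers": -1}
  ]
}}

```text
clock: 21.83
eef_pos: [0.5729, 0.0099, 0.1738]
tool_rot: [0.024, 1.0, -0.0, 0.001]
ft_force: [1.2, -0.5, 0.3]
grip_width: 0.0855
grasp_force: 0.0
```

Emit:
{"method": "carry_out", "body": {
  "plan": [
    {"dx": -1, "dy": -38, "dz": 0, "twist": 0, "fingers": -1},
    {"dx": -2, "dy": -76, "dz": 0, "twist": 0, "fingers": -1},
    {"dx": -2, "dy": -112, "dz": 0, "twist": 0, "fingers": -1},
    {"dx": -3, "dy": -148, "dz": 0, "twist": 0, "fingers": -1},
    {"dx": -3, "dy": -177, "dz": 0, "twist": 0, "fingers": -1}
  ]
}}

```text
clock: 22.25
eef_pos: [0.5672, -0.1685, 0.1738]
tool_rot: [0.025, 1.0, -0.0, 0.001]
ft_force: [0.6, -0.1, 0.4]
grip_width: 0.0849
grasp_force: 0.0
```

Emit:
{"method": "carry_out", "body": {
  "plan": [
    {"dx": 0, "dy": 0, "dz": 0, "twist": 0, "fingers": -1},
    {"dx": 0, "dy": 0, "dz": 0, "twist": 0, "fingers": -1},
    {"dx": 0, "dy": 0, "dz": 5, "twist": 0, "fingers": -1},
    {"dx": 0, "dy": 0, "dz": 10, "twist": 0, "fingers": -1},
    {"dx": 0, "dy": 0, "dz": 15, "twist": 0, "fingers": -1}
  ]
}}

```text
clock: 22.67
eef_pos: [0.5675, -0.1642, 0.1574]
tool_rot: [0.023, 1.0, 0.0, -0.0]
ft_force: [-0.1, 0.2, 0.2]
grip_width: 0.0858
grasp_force: 0.0
```

```bash
python3 -c "
from h import *
C=cams()
go(.568,-.166,.025,87)
a=np.hstack([cv2.resize(C['scene']['image'][90:310,170:370],None,fx=2,fy=2),cv2.resize(C['side']['image'][90:310,100:300],None,fx=2,fy=2)]); cv2.imwrite('pics/p3.png',a[:,:,::-1])"
```

```text
t22.8 pos [ 0.5667 -0.1641  0.1563] yaw 87.3 w 0.0853 q6 -0.24 | d [ -1.8  -1.9 131.3] twist 0.3
```

View pics/p3.png

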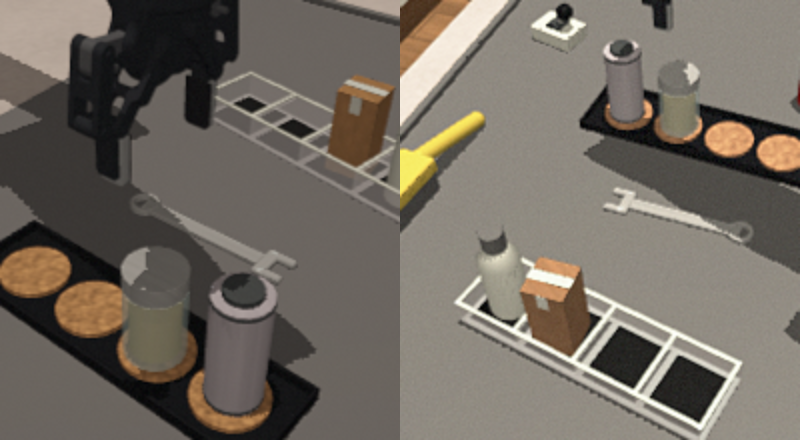

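The carton stands upright beside the bottle. The two bare coasters, scene (188,225.5) and (215.5,244) and side (290,166.5) and (264.5,159), now give the row exactly.

```bash
python3 -c "
from h import *
C=cams()
a=tri(C['scene'],(188,225.5),C['side'],(290,166.5)); b=tri(C['scene'],(215.5,244),C['side'],(264.5,159)); print(a,b)
d=(b[0]-a[0])[:2]; d/=np.linalg.norm(d); m=(a[0]+b[0])[:2]/2
for k in(-.5,.5,1.5,2.5): print(m+np.array([1,-.045])*.075*k)"
```

```text
(array([ 0.42356475, -0.15552851,  0.00655048]), np.float64(0.0008068387679460739)) (array([ 0.49656038, -0.16293674,  0.00699835]), np.float64(0.001070544216264159))
[ 0.42256257 -0.15754513]
[ 0.49756257 -0.16092013]
[ 0.57256257 -0.16429513]
[ 0.64756257 -0.16767013]
```

Emit:
{"method": "carry_out", "body": {
  "plan": [
    {"dx": -3, "dy": -1, "dz": 25, "twist": 0, "fingers": -1},
    {"dx": -3, "dy": -1, "dz": 60, "twist": 0, "fingers": -1},
    {"dx": -3, "dy": -1, "dz": 92, "twist": 0, "fingers": -1},
    {"dx": -3, "dy": -1, "dz": 110, "twist": 0, "fingers": -1},
    {"dx": -3, "dy": -1, "dz": 120, "twist": 0, "fingers": -1}
  ]
}}

```text
clock: 23.28
eef_pos: [0.5683, -0.1658, 0.0347]
tool_rot: [0.024, 1.0, 0.001, -0.002]
ft_force: [-1.2, -0.0, -0.5]
grip_width: 0.0853
grasp_force: 0.0
```

Emit:
{"method": "carry_out", "body": {
  "plan": [
    {"dx": 0, "dy": 0, "dz": 3, "twist": 0, "fingers": -1},
    {"dx": 0, "dy": 0, "dz": 6, "twist": 0, "fingers": -1},
    {"dx": 0, "dy": 0, "dz": 9, "twist": 0, "fingers": -1},
    {"dx": 0, "dy": 0, "dz": 10, "twist": 0, "fingers": -1},
    {"dx": 0, "dy": 0, "dz": 10, "twist": 0, "fingers": -1}
  ]
}}

```text
clock: 23.7
eef_pos: [0.5713, -0.167, 0.0289]
tool_rot: [0.024, 1.0, -0.0, 0.001]
ft_force: [0.4, -0.5, 0.1]
grip_width: 0.0854
grasp_force: 0.0
```

Emit:
{"method": "carry_out", "body": {
  "plan": [
    {"dx": 0, "dy": 0, "dz": 0, "twist": 0, "fingers": 1},
    {"dx": 0, "dy": 0, "dz": 0, "twist": 0, "fingers": 1},
    {"dx": 0, "dy": 0, "dz": 0, "twist": 0, "fingers": 1},
    {"dx": 0, "dy": 0, "dz": 0, "twist": 0, "fingers": 1},
    {"dx": 0, "dy": 0, "dz": 0, "twist": 0, "fingers": 1}
  ]
}}

```text
clock: 24.12
eef_pos: [0.5711, -0.1673, 0.0288]
tool_rot: [0.025, 1.0, -0.0, 0.001]
ft_force: [-0.5, -1.1, 5.4]
grip_width: 0.0527
grasp_force: 62.9
```

Emit:
{"method": "carry_out", "body": {
  "plan": [
    {"dx": 0, "dy": 0, "dz": 0, "twist": 0, "fingers": 1},
    {"dx": 0, "dy": 0, "dz": 0, "twist": 0, "fingers": 1},
    {"dx": 0, "dy": 0, "dz": 0, "twist": 0, "fingers": 1},
    {"dx": 0, "dy": 0, "dz": 0, "twist": 0, "fingers": 1},
    {"dx": 0, "dy": 0, "dz": 0, "twist": 0, "fingers": 1}
  ]
}}

```text
clock: 24.53
eef_pos: [0.5711, -0.1673, 0.0288]
tool_rot: [0.025, 1.0, -0.0, 0.001]
ft_force: [-1.0, -0.7, 5.0]
grip_width: 0.053
grasp_force: 63.0
```

Emit:
{"method": "carry_out", "body": {
  "plan": [
    {"dx": 0, "dy": 0, "dz": -5, "twist": 0, "fingers": 1},
    {"dx": 0, "dy": 0, "dz": -20, "twist": 0, "fingers": 1},
    {"dx": 0, "dy": 0, "dz": -50, "twist": 0, "fingers": 1},
    {"dx": 0, "dy": 0, "dz": -80, "twist": 0, "fingers": 1},
    {"dx": 0, "dy": 0, "dz": -110, "twist": 0, "fingers": 1}
  ]
}}

```text
clock: 24.95
eef_pos: [0.5691, -0.1662, 0.1377]
tool_rot: [0.024, 1.0, 0.001, -0.002]
ft_force: [0.9, 0.8, -1.8]
grip_width: 0.0529
grasp_force: 63.2
```

Emit:
{"method": "carry_out", "body": {
  "plan": [
    {"dx": 3, "dy": 12, "dz": -18, "twist": 0, "fingers": 1},
    {"dx": 8, "dy": 36, "dz": -28, "twist": 0, "fingers": 1},
    {"dx": 15, "dy": 66, "dz": -35, "twist": 0, "fingers": 1},
    {"dx": 22, "dy": 96, "dz": -35, "twist": 0, "fingers": 1},
    {"dx": 29, "dy": 127, "dz": -35, "twist": 0, "fingers": 1}
  ]
}}

```text
clock: 25.37
eef_pos: [0.547, -0.0374, 0.1728]
tool_rot: [0.025, 1.0, 0.0, -0.0]
ft_force: [0.6, -0.6, -1.5]
grip_width: 0.0529
grasp_force: 63.3
```

Emit:
{"method": "carry_out", "body": {
  "plan": [
    {"dx": 7, "dy": 31, "dz": 0, "twist": 0, "fingers": 1},
    {"dx": 14, "dy": 62, "dz": 0, "twist": 0, "fingers": 1},
    {"dx": 21, "dy": 93, "dz": 0, "twist": 0, "fingers": 1},
    {"dx": 28, "dy": 124, "dz": 0, "twist": 0, "fingers": 1},
    {"dx": 35, "dy": 154, "dz": 0, "twist": 0, "fingers": 1}
  ]
}}

```text
clock: 25.78
eef_pos: [0.5188, 0.1186, 0.1721]
tool_rot: [0.024, 1.0, -0.0, -0.001]
ft_force: [0.1, -0.1, -1.5]
grip_width: 0.0527
grasp_force: 63.3
```

Emit:
{"method": "carry_out", "body": {
  "plan": [
    {"dx": 6, "dy": 27, "dz": 0, "twist": 0, "fingers": 1},
    {"dx": 11, "dy": 50, "dz": 0, "twist": 0, "fingers": 1},
    {"dx": 15, "dy": 69, "dz": 0, "twist": 0, "fingers": 1},
    {"dx": 18, "dy": 81, "dz": 0, "twist": 0, "fingers": 1},
    {"dx": 19, "dy": 87, "dz": 0, "twist": 0, "fingers": 1}
  ]
}}

```text
clock: 26.2
eef_pos: [0.5044, 0.2063, 0.1721]
tool_rot: [0.023, 1.0, -0.0, -0.001]
ft_force: [-0.2, -0.0, -1.8]
grip_width: 0.0527
grasp_force: 63.3
```

Emit:
{"method": "carry_out", "body": {
  "plan": [
    {"dx": 0, "dy": 0, "dz": 0, "twist": 0, "fingers": 1},
    {"dx": 0, "dy": 0, "dz": 0, "twist": 0, "fingers": 1},
    {"dx": 0, "dy": 0, "dz": 5, "twist": 0, "fingers": 1},
    {"dx": 0, "dy": 0, "dz": 10, "twist": 0, "fingers": 1},
    {"dx": 0, "dy": 0, "dz": 15, "twist": 0, "fingers": 1}
  ]
}}

```text
clock: 26.62
eef_pos: [0.5056, 0.2037, 0.1572]
tool_rot: [0.025, 1.0, -0.0, -0.0]
ft_force: [-0.5, -0.4, -1.7]
grip_width: 0.0529
grasp_force: 63.3
```

```bash
python3 -c "
from h import *
go(.505,.2039,.024,87)"
```

```text
t26.6 pos [0.5056 0.2037 0.1572] yaw 87.1 w 0.0529 q6 0.43 | d [  0.6   0.2 133.2] twist 0.1
```

Emit:
{"method": "carry_out", "body": {
  "plan": [
    {"dx": 0, "dy": 0, "dz": 20, "twist": 0, "fingers": 1},
    {"dx": 0, "dy": 0, "dz": 50, "twist": 0, "fingers": 1},
    {"dx": 0, "dy": 0, "dz": 80, "twist": 0, "fingers": 1},
    {"dx": 0, "dy": 0, "dz": 100, "twist": 0, "fingers": 1},
    {"dx": 0, "dy": 0, "dz": 112, "twist": 0, "fingers": 1}
  ]
}}

```text
clock: 27.03
eef_pos: [0.5031, 0.2031, 0.0422]
tool_rot: [0.025, 1.0, -0.001, -0.003]
ft_force: [-0.5, -0.0, -1.5]
grip_width: 0.0531
grasp_force: 63.3
```

Emit:
{"method": "carry_out", "body": {
  "plan": [
    {"dx": 0, "dy": 0, "dz": 6, "twist": 0, "fingers": 1},
    {"dx": 0, "dy": 0, "dz": 11, "twist": 0, "fingers": 1},
    {"dx": 0, "dy": 0, "dz": 15, "twist": 0, "fingers": 1},
    {"dx": 0, "dy": 0, "dz": 17, "twist": 0, "fingers": 1},
    {"dx": 0, "dy": 0, "dz": 18, "twist": 0, "fingers": 1}
  ]
}}

```text
clock: 27.45
eef_pos: [0.5061, 0.2049, 0.0283]
tool_rot: [0.025, 1.0, 0.0, 0.001]
ft_force: [0.1, -0.1, -1.6]
grip_width: 0.0529
grasp_force: 63.3
```

Emit:
{"method": "carry_out", "body": {
  "plan": [
    {"dx": 0, "dy": 0, "dz": 1, "twist": 0, "fingers": 1},
    {"dx": 0, "dy": 0, "dz": 2, "twist": 0, "fingers": 1},
    {"dx": 0, "dy": 0, "dz": 2.5, "twist": 0, "fingers": 1},
    {"dx": 0, "dy": 0, "dz": 3, "twist": 0, "fingers": 1},
    {"dx": 0, "dy": 0, "dz": 3.5, "twist": 0, "fingers": 1}
  ]
}}

```text
clock: 27.87
eef_pos: [0.5057, 0.2049, 0.0245]
tool_rot: [0.024, 1.0, 0.0, 0.0]
ft_force: [0.3, 0.4, -2.5]
grip_width: 0.0526
grasp_force: 63.3
```

Emit:
{"method": "carry_out", "body": {
  "plan": [
    {"dx": 0, "dy": 0, "dz": 0.5, "twist": 0, "fingers": 1},
    {"dx": 0, "dy": 0, "dz": 1, "twist": 0, "fingers": 1},
    {"dx": 0, "dy": 0, "dz": 1.2, "twist": 0, "fingers": 1},
    {"dx": 0, "dy": 0, "dz": 1.5, "twist": 0, "fingers": 1},
    {"dx": 0, "dy": 0, "dz": 1.5, "twist": 0, "fingers": 1}
  ]
}}

```text
clock: 28.28
eef_pos: [0.5057, 0.2048, 0.0237]
tool_rot: [0.024, 1.0, 0.0, 0.0]
ft_force: [-2.5, -0.7, 5.8]
grip_width: 0.0527
grasp_force: 63.9
```

Emit:
{"method": "carry_out", "body": {
  "plan": [
    {"dx": 0, "dy": 0, "dz": -1, "twist": 0, "fingers": -1},
    {"dx": 0, "dy": 0, "dz": -1, "twist": 0, "fingers": -1},
    {"dx": 0, "dy": 0, "dz": -1, "twist": 0, "fingers": -1},
    {"dx": 0, "dy": 0, "dz": -1, "twist": 0, "fingers": -1},
    {"dx": 0, "dy": 0, "dz": -1, "twist": 0, "fingers": -1}
  ]
}}

```text
clock: 28.7
eef_pos: [0.5055, 0.2048, 0.0236]
tool_rot: [0.024, 1.0, -0.0, -0.0]
ft_force: [-0.4, -0.7, 0.3]
grip_width: 0.0854
grasp_force: 0.0
```

Emit:
{"method": "carry_out", "body": {
  "plan": [
    {"dx": 0, "dy": 0, "dz": -10, "twist": 0, "fingers": -1},
    {"dx": 0, "dy": 0, "dz": -45, "twist": 0, "fingers": -1},
    {"dx": 0, "dy": 0, "dz": -85, "twist": 0, "fingers": -1},
    {"dx": 0, "dy": 0, "dz": -120, "twist": 0, "fingers": -1},
    {"dx": 0, "dy": 0, "dz": -145, "twist": 0, "fingers": -1}
  ]
}}

```text
clock: 29.12
eef_pos: [0.5067, 0.2053, 0.1733]
tool_rot: [0.024, 1.0, 0.001, 0.002]
ft_force: [0.9, 0.7, -0.5]
grip_width: 0.0855
grasp_force: 0.0
```

Emit:
{"method": "carry_out", "body": {
  "plan": [
    {"dx": -12, "dy": -27, "dz": -5, "twist": 0, "fingers": -1},
    {"dx": -26, "dy": -60, "dz": -5, "twist": 0, "fingers": -1},
    {"dx": -40, "dy": -93, "dz": -5, "twist": 0, "fingers": -1},
    {"dx": -54, "dy": -126, "dz": -5, "twist": 0, "fingers": -1},
    {"dx": -68, "dy": -158, "dz": -5, "twist": 0, "fingers": -1}
  ]
}}

```text
clock: 29.53
eef_pos: [0.5661, 0.0422, 0.1749]
tool_rot: [0.024, 1.0, 0.0, 0.001]
ft_force: [0.6, 0.7, -0.3]
grip_width: 0.0854
grasp_force: 0.0
```

Emit:
{"method": "carry_out", "body": {
  "plan": [
    {"dx": -14, "dy": -33, "dz": 0, "twist": 0, "fingers": -1},
    {"dx": -28, "dy": -66, "dz": 0, "twist": 0, "fingers": -1},
    {"dx": -42, "dy": -99, "dz": 0, "twist": 0, "fingers": -1},
    {"dx": -56, "dy": -132, "dz": 0, "twist": 0, "fingers": -1},
    {"dx": -70, "dy": -165, "dz": 0, "twist": 0, "fingers": -1}
  ]
}}

```text
clock: 29.95
eef_pos: [0.6278, -0.1263, 0.1747]
tool_rot: [0.025, 1.0, -0.0, 0.0]
ft_force: [-0.4, 0.3, 0.6]
grip_width: 0.0852
grasp_force: 0.0
```

Emit:
{"method": "carry_out", "body": {
  "plan": [
    {"dx": -12, "dy": -26, "dz": 0, "twist": 0, "fingers": -1},
    {"dx": -20, "dy": -43, "dz": 0, "twist": 0, "fingers": -1},
    {"dx": -20, "dy": -43, "dz": 0, "twist": 0, "fingers": -1},
    {"dx": -20, "dy": -43, "dz": 5, "twist": 0, "fingers": -1},
    {"dx": -20, "dy": -43, "dz": 10, "twist": 0, "fingers": -1}
  ]
}}

```text
clock: 30.37
eef_pos: [0.6454, -0.168, 0.164]
tool_rot: [0.024, 1.0, 0.0, 0.0]
ft_force: [-0.0, 0.3, -0.7]
grip_width: 0.0852
grasp_force: 0.0
```

```bash
python3 -c "
from h import *
go(.647,-.168,.032,87)"
```

```text
t30.4 pos [ 0.6454 -0.168   0.164 ] yaw 87.2 w 0.0852 q6 -0.21 | d [ -1.6   0.  132. ] twist 0.2
```

Emit:
{"method": "carry_out", "body": {
  "plan": [
    {"dx": -1, "dy": 0, "dz": 25, "twist": 0, "fingers": -1},
    {"dx": -1, "dy": 0, "dz": 60, "twist": 0, "fingers": -1},
    {"dx": -1, "dy": 0, "dz": 92, "twist": 0, "fingers": -1},
    {"dx": -1, "dy": 0, "dz": 110, "twist": 0, "fingers": -1},
    {"dx": -1, "dy": 0, "dz": 120, "twist": 0, "fingers": -1}
  ]
}}

```text
clock: 30.78
eef_pos: [0.6433, -0.1659, 0.0399]
tool_rot: [0.023, 1.0, 0.001, -0.003]
ft_force: [-1.2, 0.1, 0.1]
grip_width: 0.0853
grasp_force: 0.0
```

Emit:
{"method": "carry_out", "body": {
  "plan": [
    {"dx": 0, "dy": 0, "dz": 3, "twist": 0, "fingers": -1},
    {"dx": 0, "dy": 0, "dz": 6, "twist": 0, "fingers": -1},
    {"dx": 0, "dy": 0, "dz": 9, "twist": 0, "fingers": -1},
    {"dx": 0, "dy": 0, "dz": 10, "twist": 0, "fingers": -1},
    {"dx": 0, "dy": 0, "dz": 10, "twist": 0, "fingers": -1}
  ]
}}

```text
clock: 31.2
eef_pos: [0.6473, -0.1687, 0.0351]
tool_rot: [0.024, 1.0, -0.0, 0.001]
ft_force: [-0.4, 0.2, -0.6]
grip_width: 0.0855
grasp_force: 0.0
```

Emit:
{"method": "carry_out", "body": {
  "plan": [
    {"dx": 0, "dy": 0, "dz": 0, "twist": 0, "fingers": 1},
    {"dx": 0, "dy": 0, "dz": 0, "twist": 0, "fingers": 1},
    {"dx": 0, "dy": 0, "dz": 0, "twist": 0, "fingers": 1},
    {"dx": 0, "dy": 0, "dz": 0, "twist": 0, "fingers": 1},
    {"dx": 0, "dy": 0, "dz": 0, "twist": 0, "fingers": 1}
  ]
}}

```text
clock: 31.62
eef_pos: [0.6468, -0.1692, 0.0346]
tool_rot: [0.025, 1.0, -0.0, 0.001]
ft_force: [-0.6, -2.4, 2.8]
grip_width: 0.0469
grasp_force: 61.2
```

Emit:
{"method": "carry_out", "body": {
  "plan": [
    {"dx": 0, "dy": 0, "dz": 0, "twist": 0, "fingers": 1},
    {"dx": 0, "dy": 0, "dz": 0, "twist": 0, "fingers": 1},
    {"dx": 0, "dy": 0, "dz": 0, "twist": 0, "fingers": 1},
    {"dx": 0, "dy": 0, "dz": 0, "twist": 0, "fingers": 1},
    {"dx": 0, "dy": 0, "dz": 0, "twist": 0, "fingers": 1}
  ]
}}

```text
clock: 32.03
eef_pos: [0.6469, -0.1692, 0.0346]
tool_rot: [0.025, 1.0, -0.001, 0.001]
ft_force: [-1.3, -2.6, 5.8]
grip_width: 0.0473
grasp_force: 61.4
```

Emit:
{"method": "carry_out", "body": {
  "plan": [
    {"dx": 0, "dy": 0, "dz": -5, "twist": 0, "fingers": 1},
    {"dx": 0, "dy": 0, "dz": -20, "twist": 0, "fingers": 1},
    {"dx": 0, "dy": 0, "dz": -50, "twist": 0, "fingers": 1},
    {"dx": 0, "dy": 0, "dz": -80, "twist": 0, "fingers": 1},
    {"dx": 0, "dy": 0, "dz": -110, "twist": 0, "fingers": 1}
  ]
}}

```text
clock: 32.45
eef_pos: [0.645, -0.1675, 0.1428]
tool_rot: [0.024, 1.0, 0.001, -0.002]
ft_force: [1.2, 0.6, -2.2]
grip_width: 0.0472
grasp_force: 61.7
```

Emit:
{"method": "carry_out", "body": {
  "plan": [
    {"dx": 8, "dy": 13, "dz": -18, "twist": 0, "fingers": 1},
    {"dx": 24, "dy": 38, "dz": -28, "twist": 0, "fingers": 1},
    {"dx": 42, "dy": 68, "dz": -35, "twist": 0, "fingers": 1},
    {"dx": 61, "dy": 99, "dz": -35, "twist": 0, "fingers": 1},
    {"dx": 80, "dy": 130, "dz": -35, "twist": 0, "fingers": 1}
  ]
}}

```text
clock: 32.87
eef_pos: [0.5714, -0.0332, 0.1782]
tool_rot: [0.025, 1.0, 0.001, -0.001]
ft_force: [0.4, 0.1, -3.3]
grip_width: 0.0471
grasp_force: 61.8
```

Emit:
{"method": "carry_out", "body": {
  "plan": [
    {"dx": 19, "dy": 31, "dz": 0, "twist": 0, "fingers": 1},
    {"dx": 38, "dy": 62, "dz": 0, "twist": 0, "fingers": 1},
    {"dx": 57, "dy": 93, "dz": 0, "twist": 0, "fingers": 1},
    {"dx": 76, "dy": 124, "dz": 0, "twist": 0, "fingers": 1},
    {"dx": 95, "dy": 155, "dz": 0, "twist": 0, "fingers": 1}
  ]
}}

```text
clock: 33.28
eef_pos: [0.4832, 0.1263, 0.1777]
tool_rot: [0.024, 1.0, 0.0, -0.002]
ft_force: [0.2, -0.4, -1.6]
grip_width: 0.0471
grasp_force: 61.8
```

Emit:
{"method": "carry_out", "body": {
  "plan": [
    {"dx": 18, "dy": 28, "dz": 0, "twist": 0, "fingers": 1},
    {"dx": 34, "dy": 54, "dz": 0, "twist": 0, "fingers": 1},
    {"dx": 46, "dy": 74, "dz": 0, "twist": 0, "fingers": 1},
    {"dx": 55, "dy": 88, "dz": 0, "twist": 0, "fingers": 1},
    {"dx": 58, "dy": 93, "dz": 0, "twist": 0, "fingers": 1}
  ]
}}

```text
clock: 33.7
eef_pos: [0.4296, 0.2225, 0.1778]
tool_rot: [0.022, 1.0, 0.0, -0.002]
ft_force: [0.5, -0.6, -3.0]
grip_width: 0.0471
grasp_force: 61.9
```

Emit:
{"method": "carry_out", "body": {
  "plan": [
    {"dx": 0, "dy": 0, "dz": 0, "twist": 0, "fingers": 1},
    {"dx": 0, "dy": 0, "dz": 0, "twist": 0, "fingers": 1},
    {"dx": 0, "dy": 0, "dz": 5, "twist": 0, "fingers": 1},
    {"dx": 0, "dy": 0, "dz": 10, "twist": 0, "fingers": 1},
    {"dx": 0, "dy": 0, "dz": 15, "twist": 0, "fingers": 1}
  ]
}}

```text
clock: 34.12
eef_pos: [0.4325, 0.2195, 0.163]
tool_rot: [0.025, 1.0, -0.0, -0.0]
ft_force: [-0.4, -0.5, -3.2]
grip_width: 0.0471
grasp_force: 61.9
```

```bash
python3 -c "
from h import *
go(.4316,.2195,.0296,87)"
```

```text
t34.1 pos [0.4325 0.2195 0.163 ] yaw 87.1 w 0.0471 q6 0.52 | d [8.000e-01 1.000e-01 1.334e+02] twist 0.1
```

Emit:
{"method": "carry_out", "body": {
  "plan": [
    {"dx": 1, "dy": 0, "dz": 20, "twist": 0, "fingers": 1},
    {"dx": 1, "dy": 0, "dz": 50, "twist": 0, "fingers": 1},
    {"dx": 1, "dy": 0, "dz": 80, "twist": 0, "fingers": 1},
    {"dx": 1, "dy": 0, "dz": 100, "twist": 0, "fingers": 1},
    {"dx": 1, "dy": 0, "dz": 112, "twist": 0, "fingers": 1}
  ]
}}

```text
clock: 34.53
eef_pos: [0.4291, 0.2186, 0.0484]
tool_rot: [0.025, 1.0, -0.001, -0.002]
ft_force: [-0.6, 0.3, -2.2]
grip_width: 0.0469
grasp_force: 61.9
```

Emit:
{"method": "carry_out", "body": {
  "plan": [
    {"dx": 0, "dy": 0, "dz": 6, "twist": 0, "fingers": 1},
    {"dx": 0, "dy": 0, "dz": 11, "twist": 0, "fingers": 1},
    {"dx": 0, "dy": 0, "dz": 15, "twist": 0, "fingers": 1},
    {"dx": 0, "dy": 0, "dz": 17, "twist": 0, "fingers": 1},
    {"dx": 0, "dy": 0, "dz": 18, "twist": 0, "fingers": 1}
  ]
}}

```text
clock: 34.95
eef_pos: [0.4318, 0.2206, 0.0342]
tool_rot: [0.025, 1.0, 0.0, 0.001]
ft_force: [0.3, 0.1, -2.7]
grip_width: 0.0469
grasp_force: 61.9
```

Emit:
{"method": "carry_out", "body": {
  "plan": [
    {"dx": 0, "dy": 0, "dz": 1, "twist": 0, "fingers": 1},
    {"dx": 0, "dy": 0, "dz": 2, "twist": 0, "fingers": 1},
    {"dx": 0, "dy": 0, "dz": 2.5, "twist": 0, "fingers": 1},
    {"dx": 0, "dy": 0, "dz": 3, "twist": 0, "fingers": 1},
    {"dx": 0, "dy": 0, "dz": 3.5, "twist": 0, "fingers": 1}
  ]
}}

```text
clock: 35.37
eef_pos: [0.4313, 0.2206, 0.0305]
tool_rot: [0.024, 1.0, 0.0, 0.0]
ft_force: [0.3, 0.5, -3.7]
grip_width: 0.0467
grasp_force: 61.9
```

Emit:
{"method": "carry_out", "body": {
  "plan": [
    {"dx": 0, "dy": 0, "dz": 0.5, "twist": 0, "fingers": 1},
    {"dx": 0, "dy": 0, "dz": 1, "twist": 0, "fingers": 1},
    {"dx": 0, "dy": 0, "dz": 1.5, "twist": 0, "fingers": 1},
    {"dx": 0, "dy": 0, "dz": 1.8, "twist": 0, "fingers": 1},
    {"dx": 0, "dy": 0, "dz": 1.8, "twist": 0, "fingers": 1}
  ]
}}

```text
clock: 35.78
eef_pos: [0.4315, 0.2205, 0.0296]
tool_rot: [0.024, 1.0, 0.0, 0.0]
ft_force: [-2.2, -1.5, 6.0]
grip_width: 0.0469
grasp_force: 62.5
```

Emit:
{"method": "carry_out", "body": {
  "plan": [
    {"dx": 0, "dy": 0, "dz": -1, "twist": 0, "fingers": -1},
    {"dx": 0, "dy": 0, "dz": -1, "twist": 0, "fingers": -1},
    {"dx": 0, "dy": 0, "dz": -1, "twist": 0, "fingers": -1},
    {"dx": 0, "dy": 0, "dz": -1, "twist": 0, "fingers": -1},
    {"dx": 0, "dy": 0, "dz": -1, "twist": 0, "fingers": -1}
  ]
}}

```text
clock: 36.2
eef_pos: [0.4312, 0.2205, 0.0294]
tool_rot: [0.024, 1.0, 0.0, 0.0]
ft_force: [0.2, 0.3, 0.9]
grip_width: 0.0856
grasp_force: 0.0
```

Emit:
{"method": "carry_out", "body": {
  "plan": [
    {"dx": 0, "dy": 0, "dz": -10, "twist": 0, "fingers": -1},
    {"dx": 0, "dy": 0, "dz": -45, "twist": 0, "fingers": -1},
    {"dx": 0, "dy": 0, "dz": -85, "twist": 0, "fingers": -1},
    {"dx": 0, "dy": 0, "dz": -120, "twist": 0, "fingers": -1},
    {"dx": 0, "dy": 0, "dz": -145, "twist": 0, "fingers": -1}
  ]
}}

```text
clock: 36.62
eef_pos: [0.4322, 0.221, 0.1787]
tool_rot: [0.024, 1.0, 0.001, 0.002]
ft_force: [0.9, 1.1, 0.3]
grip_width: 0.0853
grasp_force: 0.0
```

Emit:
{"method": "carry_out", "body": {
  "plan": [
    {"dx": 30, "dy": 0, "dz": 0, "twist": 0, "fingers": -1},
    {"dx": 60, "dy": 0, "dz": 0, "twist": 0, "fingers": -1},
    {"dx": 80, "dy": 0, "dz": 0, "twist": 0, "fingers": -1},
    {"dx": 90, "dy": 0, "dz": 0, "twist": 0, "fingers": -1},
    {"dx": 90, "dy": 0, "dz": 0, "twist": 0, "fingers": -1}
  ]
}}

```text
clock: 37.03
eef_pos: [0.3398, 0.2248, 0.1752]
tool_rot: [0.024, 1.0, 0.0, 0.0]
ft_force: [-0.0, 0.2, 0.1]
grip_width: 0.0853
grasp_force: 0.0
```

```bash
python3 -c "
from h import *
C=cams()
a=np.hstack([cv2.resize(C['scene']['image'][70:270,230:430],None,fx=2,fy=2),cv2.resize(C['side']['image'][130:330,100:300],None,fx=2,fy=2)]); cv2.imwrite('pics/p4.png',a[:,:,::-1])"
```

```text
(no output)
```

View pics/p4.png

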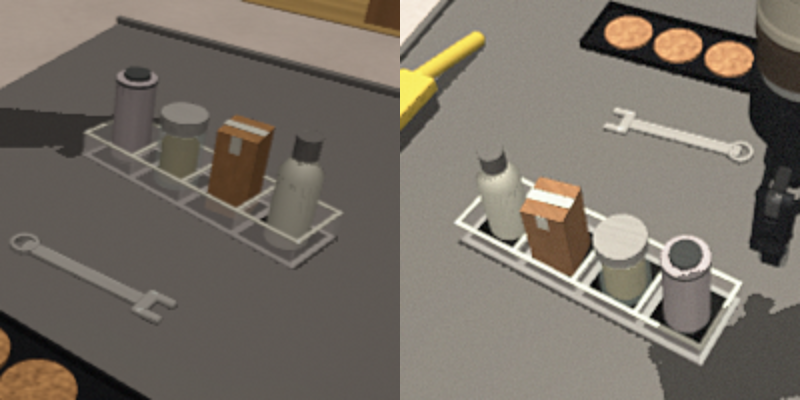

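The final picture shows all four upright and centred in their compartments, from near to far tin, jar, carton, bottle. The spanner hasn't moved and the arm is clear.

```bash
python3 -c "
from workcell import job_done
print(job_done())"
```

```text
the job is handed in; nothing more can be done
None
```

I handed the job in at about 37 s: the tin, jar, carton and bottle stand upright in the organiser from near to far, the reverse of their tray order, and the spanner is untouched; the judge returned no verdict.

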